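# Clear the corks into the swing-out pot and park it under the heat shield

### The arm

A 6-joint arm with a two-finger parallel gripper is mounted at the origin on a cart in front of the work surface, level with it; the furniture and walls round the work are solid. World frame = base frame: x ahead of the robot, y to its left, z up, the work surface at z = 0. Lengths are in m, angles in rad, forces in N, time in s.
With the tool pointing down it reaches from about 0.4 to 0.825 m from the base axis. Payload 7 kg.
Tool frame: the origin (TCP) lies on the centre line of the jaws, within the pads' length; the fingertips stand tip_reach ahead of it and the grasp point (between the pads) is the TCP (tip_reach is the distance from the TCP to the fingertips, in m); z points along the fingers, y is the line along which they close (so a half turn about z gives the same grasp; the last joint's range is limited). The gripper opens to 88 mm and grips with 3 to 60 N. Pads are 19 mm wide; open, the fingers measure 130 mm over their backs; the gripper's body (78 mm by 193 mm) begins 47 mm behind the grasp point.
Start: joints at [-1.038, 0.359, 0.012, 0, -1.224, -0.288], TCP at [0.164, -0.655, 0.246] pointing down, gripper open.
Joint ranges: [-3.07, 3.07], [-1.43, 2.12], [-1.02, 1.25], [-3.03, 1.67], [-3.05, -0], [-3.03, 3.03]. Speed limits (rad/s): [2.39, 2.39, 3.01, 3.14, 3.14, 3.14].

### API

Orientations are given as [roll, pitch, yaw] about the fixed x, y, z axes, in that order (R = Rz(yaw) Ry(pitch) Rx(roll)).
In Python, from station import get_state, grab_frame, calibration, job_done, find_in, mark_of, tip_reach gives the robot as it stands.
- The arm moves only by the shell command python3 -m handwheel 'ROWS' [OPENING] [FORCE]. ROWS is JSON, a list of rows, each an object with "delta_pos": the shift along the world's x, y, z in units of 30 mm (1.0 is 30 mm), a list of three; "dr": the turn, a rotation vector about the world's x, y, z in degrees, a list of three. In form: [{"delta_pos": [tx, ty, tz], "dr": [rx, ry, rz]}, ...]. A call has 1 to 10 rows; each row shifts and turns the commanded pose from where the row before left it; what a row does not reach is not made up. A row lasts 1/10 s, in which the tool goes at most 50 mm and 8.59 degrees, less where a joint would pass 70% of its speed; a pose out of reach is approached as far as the arm can. A call is refused whole if a number of a shift passes 1 or a number of a turn 8.59, either way. A call with a gripper value outside its range is refused whole. OPENING is the closure, from -1 (fully open) to 1 (shut), set as the call begins (- or left out, the last holds). The fingers move at their own pace and stop on an object; FORCE is the grip in N (left out, the last holds). Time passes only in rows, so rows that do not move let the fingers close. It gives the time, the measured TCP pose, the force, the opening and the grip force at its end, in the units of the state.
- get_state(): the state, without advancing time (a new reading comes with each control period).
- grab_frame(name): name is "side" or "top"; returns the picture (420x560x3 uint8, red, green, blue); there is no depth.
- calibration(name): a dict with "fx", "fy", "cx", "cy" (pixels), "k1" (the pictures are not rectified: a ray, as slopes to the right and down, at radius r is drawn at 1 + k1 r^2 times it, then the intrinsics apply), "extrinsics" (4x4, takes a point from world to camera coordinates). Camera axes: x right, y down, z forward; pixel columns grow to the right and rows downward; lengths in m; the calibration is good to about 2 mm. A picture is of the moment at which its call begins. calibration takes no time and is no camera call.
- job_done(): hands the job in; it is judged then, once.
Trained networks look in the newest picture that a camera, given by its name, has taken for a name from the list of things; names that differ only in an ending like _2 or _b are one class to them, and where a whole thing is asked for, a point or a joint stands for the part that bears it (a point fixed in the world has none). Each returns a list of dicts, best first, with "conf" (0 to 1); they miss things now and then, are a little off and sometimes report something else, mostly with a low value. They report only what shows in the picture. A call takes as long as a camera call. They do not tell look-alikes from the thing itself.
- find_in(camera, query): "location" ([column, row] in pixels, amid what is visible of it).
- mark_of(camera, query): "location" ([column, row] in pixels: a listed point, or the origin of a listed thing).
The state is a dict: "t": time; "q": joint angles; "qd": joint speeds; "joint_efforts": joint torques, N m; "eef_pos": TCP position; "ee_rot": TCP orientation; "force": force on the tool from outside, world axes, zero at the start; "moment": the same for the moment, N m; "width": finger opening in m; "gripper_force": force on a finger pad.
Only numpy, scipy, OpenCV 4.12 (cv2) and the standard library are available. Lean on these libraries where they do the work, as an engineer would, in place of code of your own. Each camera call takes 0.05 s, during which the arm holds its last target. There are 200 camera calls.

### The job

Before the burner is lit, put the loose corks away: pull up and twist the plunger so that it stays out, swing the pot round from under the heat shield to its loading place and twist the plunger back so that the arm is locked there. Lift the lid off by its knob and lay it on the bench, put every loose cork into the pot and put the lid back on so that it sits properly. Then unlock the arm in the same way, park the pot under the shield again with the plunger fully home, and leave the beaker, the jar and the tape where they are.

Things in the scene. Friction and masses are not known exactly. Their poses are not given: they have to be found in the camera images.
- swing_base: fixed grey stand of the swing-out pot, foot plate 120 x 306 x 10 mm. Origin on the bench under the arm's pivot, z up. +y points to the parking place, covered by an aluminium heat shield: roof over x -45..75, y 94..218 mm, underside at 156, top at 166 mm; its upright panel is at y 216 mm. -x points to the loading place, in the open. The plunger stands at x -48, y -30 mm
- pot_arm (a joint): angle of the swing arm about the pivot, rad, anticlockwise from above: 0 = parked (pot along +y of the stand), 1.30 = loading place (pot mostly along -x). End stops at -0.03 and 1.33, index holes at 0 and 1.30; the pin finds its hole when the arm is within 0.03, so pushing to the end stop will do. Light friction (1.5 N at the handle); stays where it is left; locked by the pin
- swing_handle (a point): upright round red handle, 20 mm in diameter, from 100 to 160 mm above the bench, on the arm opposite the pot, 100 mm from the pivot; this point is on its axis, 15 mm below its top. The arm is swung by it
- pot_mouth (a point): centre of the mouth of the white pot, in the plane of its rim, 95 mm above the bench, 140 mm from the pivot. The pot is fixed on the arm: outside diameter 118 mm, inside diameter 110 mm, wall 4 mm. z up
- pot_floor (a point): centre of the pot's inner floor, 35 mm above the bench (60 mm below the rim)
- plunger_pin (a joint): how far the spring-loaded index pin is pulled up, m: 0 = fully home in a hole (arm locked), 0.019 = resting on the collar, held out, 0.024 = stop. Down on the disc between the holes it reads about 0.016. The spring pushes down with 3.5 N at 0 and 6 N pulled out
- plunger_knob (a joint): twist of the plunger's tee handle, rad, anticlockwise from above, -0.05 to 1.45: 0 = cross pin in line with the collar's slot (free to slide down), 0.8 to 1.45 = across the collar. Turns only with the pin pulled up past 0.019; it stays up by itself once twisted to 0.8 or more, and drops when twisted back to 0
- plunger_grip (a point): centre of the black tee bar of the plunger, 135 mm above the bench with the pin home; it rises and turns with the plunger. Bar 44 mm long (x axis), 12 mm wide (y axis), 24 mm high (z, up); 30 mm free below it down to the collar
- pot_lid: loose round wooden lid, origin at the centre of its underside, z up: spigot 96 mm wide, 6 mm high, that goes into the pot's mouth; plate 122 mm wide from 6 to 14 mm; knob, an upright cylinder 24 mm in diameter, from 14 to 46 mm; about 0.16 kg. Its origin is 89 mm above the bench when seated on the pot, 0 when it lies on the bench
- lid_knob (a point): centre of the lid's knob, 32 mm above the lid's origin
- beaker: clear glass beaker, 69 mm in diameter, 100 mm high, standing near the burner: to be left alone; origin at the centre of its underside
- frit_jar: jar with a cream screw cap, 59 mm in diameter, 78 mm high: to be left alone; origin at the centre of its underside
- tape_roll: roll of masking tape, 75 mm in diameter, 18 mm high: to be left alone; origin at the centre of its underside
- cork_a: loose cork stopper, slightly conical, 28 mm in diameter at the wide end, 26 mm long, origin at the centre of its underside, z along its axis; stands on the bench to the right of the stand (a knock may lay it over). May be absent
- cork_b: loose cork stopper, slightly conical, 24 mm in diameter at the wide end, 22 mm long, origin at the centre of its underside, z along its axis; stands on the bench to the right of the stand (a knock may lay it over). May be absent
- cork_c: loose cork stopper, slightly conical, 34 mm in diameter at the wide end, 30 mm long, origin at the centre of its underside, z along its axis; stands on the bench to the right of the stand (a knock may lay it over). May be absent
- cork_d: loose cork stopper, slightly conical, 28 mm in diameter at the wide end, 26 mm long, origin at the centre of its underside, z along its axis; stands on the bench to the right of the stand (a knock may lay it over). May be absent
- cork_e: loose cork stopper, slightly conical, 34 mm in diameter at the wide end, 30 mm long, origin at the centre of its underside, z along its axis; stands on the bench to the right of the stand (a knock may lay it over). May be absent
Not all that is in view belongs to the job. What is shaped like the cork_c but orange is not meant.

How it is judged:
By the outcome, as a careful person would: the job done as asked, in the order asked, and still so for the second after the job is handed in, with the robot touching nothing.
Of cork_a, cork_b, cork_c, cork_d, cork_e only 2 to 4 are there at a start; the rules pass over those that are not, and their reading is None.
At some moment in a run one of cork_a, cork_b, cork_c, cork_d, cork_e may be knocked a few centimetres aside while the robot is not near it.
Once in a run the grip may slacken for a moment while it holds something.
It also fails if it takes over 210 s, if anything falls off the work surface, if the arm or the gripper's body presses on something with over 40 N, if the wrist force passes 120 N, or if a joint passes its speed limit or range.

## Working session

There is one attempt and no reset: what is moved stays moved. The work goes in short steps, Python scripts to look and compute and a shell command to move; the robot and the scene stay as the last step left them, time stands still between calls to the robot, and variables do not carry over. Pictures are saved under pics/ and viewed, at most 14 in all, crops included, and the job is handed in when it is done.

```bash
ls; mkdir -p pics
cat > h.py <<'E'
import numpy as np, cv2
from station import *
def ray(cam,uv):
    c=calibration(cam);E=np.array(c["extrinsics"])
    d=np.array([(uv[0]-c["cx"])/c["fx"],(uv[1]-c["cy"])/c["fy"]]);u=d.copy()
    for _ in range(30): u=d/(1+c["k1"]*(u@u))
    R=E[:3,:3];o=-R.T@E[:3,3];return o,R.T@np.array([u[0],u[1],1])
def at(cam,uv,z):
    o,d=ray(cam,uv);return o+d*(z-o[2])/d[2]
def px(cam,p):
    c=calibration(cam);E=np.array(c["extrinsics"]);q=E[:3,:3]@np.array(p)+E[:3,3];u=q[:2]/q[2];u=u*(1+c["k1"]*(u@u))
    return np.array([u[0]*c["fx"]+c["cx"],u[1]*c["fy"]+c["cy"]])
def tri(uv1,uv2):
    o1,d1=ray("top",uv1);o2,d2=ray("side",uv2)
    s=np.linalg.lstsq(np.c_[d1,-d2],o2-o1,rcond=None)[0]
    a,b=o1+s[0]*d1,o2+s[1]*d2;return (a+b)/2,np.linalg.norm(a-b)
def save(cam,name,crop=None,k=1):
    f=grab_frame(cam)[:,:,::-1]
    if crop: x0,y0,x1,y1=crop;f=f[y0:y1,x0:x1]
    cv2.imwrite("pics/"+name,cv2.resize(f,None,fx=k,fy=k,interpolation=cv2.INTER_CUBIC))
E
python3 - <<'E'
from h import *
np.set_printoptions(precision=3,suppress=True)
for c in("top","side"):
    save(c,c+"0.png",k=1.4)
    print(c,-np.array(calibration(c)["extrinsics"])[:3,:3].T@np.array(calibration(c)["extrinsics"])[:3,3])
Z=dict(swing_base=0,swing_handle=.145,pot_mouth=.095,plunger_grip=.135,pot_lid=.089,lid_knob=.121,beaker=0,frit_jar=0,tape_roll=0,cork_a=0,cork_b=0,cork_c=0)
for n,z in Z.items():
    for c in("top","side"):
        for m in mark_of(c,n)[:5]: 
            if m["conf"]>.2: print(n,c,round(m["conf"],2),np.round(m["location"],1),at(c,m["location"],z))
print(tip_reach() if callable(tip_reach) else tip_reach, get_state())
E
```

```text
pics
top [ 0.454 -0.061  1.255]
side [ 0.715 -0.729  1.148]
swing_base top 0.62 [223.3 201.6] [0.597 0.138 0.   ]
swing_base top 0.53 [167.2 197.8] [0.61  0.312 0.   ]
swing_base side 0.71 [296.9 186.4] [0.592 0.137 0.   ]
swing_base side 0.44 [313.6 263.2] [ 0.694 -0.123  0.   ]
swing_handle top 0.93 [249.1 195.4] [0.597 0.045 0.145]
swing_handle side 0.64 [297.2 185.4] [0.608 0.031 0.145]
pot_mouth side 0.78 [308.  131.8] [0.593 0.291 0.095]
plunger_grip top 0.49 [227.  212.7] [0.552 0.106 0.135]
plunger_grip top 0.49 [166.4 195.2] [0.601 0.274 0.135]
plunger_grip side 0.43 [278.1 167.1] [0.539 0.092 0.135]
plunger_grip side 0.26 [314.4 261.1] [ 0.697 -0.188  0.135]
pot_lid top 0.57 [167.3 198.4] [0.597 0.285 0.089]
pot_lid side 0.88 [307.7 135.4] [0.594 0.281 0.089]
lid_knob top 0.77 [165.8 196.1] [0.6   0.28  0.121]
lid_knob side 0.54 [229.  276.5] [ 0.495 -0.272  0.121]
beaker top 0.57 [146.2 259.3] [0.422 0.374 0.   ]
beaker top 0.53 [230.8 214.1] [0.559 0.114 0.   ]
frit_jar top 0.78 [310.9 166.5] [ 0.703 -0.129  0.   ]
frit_jar side 0.72 [312.9 260.8] [ 0.691 -0.116  0.   ]
t
[... 1444 characters left out ...]
0.6 [251.2 318.1] [ 0.561 -0.322  0.   ]
cork_c side 0.6 [276.7 334.9] [ 0.638 -0.352  0.   ]
cork_c side 0.58 [276.8 261.4] [ 0.59  -0.141 -0.   ]
cork_c side 0.54 [258.9 278.4] [ 0.553 -0.205  0.   ]
cork_c side 0.5 [290.7 305.3] [ 0.656 -0.263  0.   ]
0.019 {'t': 1.3, 'q': array([-1.038,  0.359,  0.012, -0.   , -1.224, -0.288]), 'qd': array([ 0.   , -0.   ,  0.001,  0.   , -0.001, -0.001]), 'joint_efforts': array([ -0.   , -58.238,  29.33 ,   7.003,   0.012,   0.   ]), 'eef_pos': array([ 0.164, -0.655,  0.246]), 'ee_rot': array([ 3.142,  0.   , -2.897]), 'force': array([ 0.053,  0.699, -0.064]), 'moment': array([ 0.026, -0.031,  0.025]), 'gripper_force': 0.0, 'width': 0.08780157893494864}
```

View pics/top0.png

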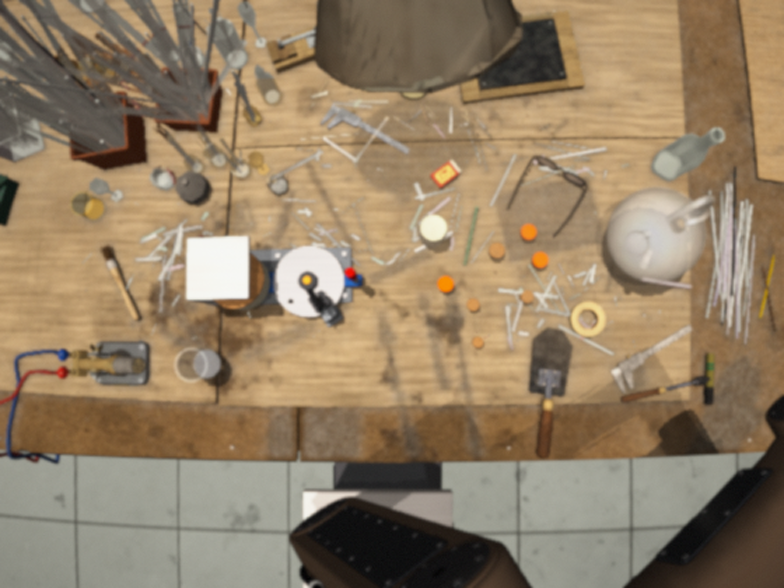

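View pics/side0.png

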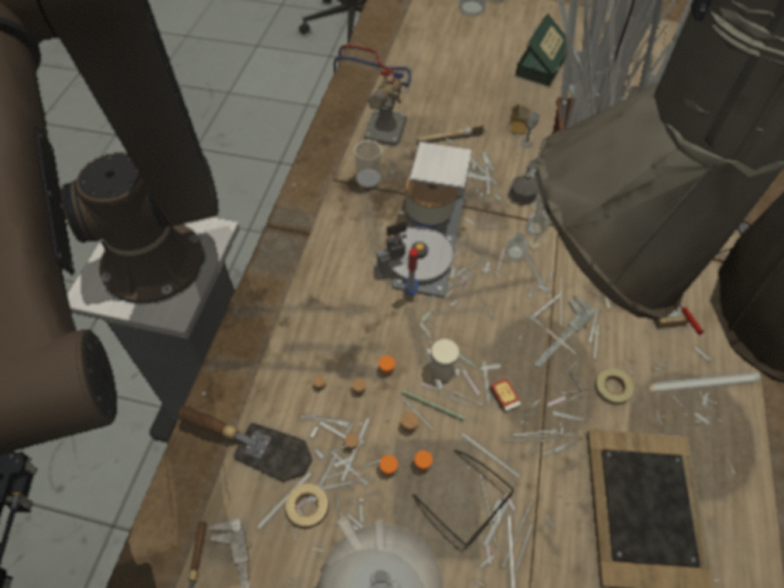

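The top view shows four brown corks at about (355,179), (338,218), (376,212) and (341,244). The three orange look-alikes at (378,166), (386,186) and (318,203) are not meant. The stand's pivot is near (0.60, 0.14), and the black tee is at (230,214). Next I'll enlarge the tee and the corks.

Run:
```python
from h import *
np.set_printoptions(precision=4,suppress=True)
t=grab_frame("top")[:,:,::-1];s=grab_frame("side")[:,:,::-1]
r=lambda f,x0,y0,x1,y1,w,h:cv2.resize(f[y0:y1,x0:x1],(w,h),interpolation=cv2.INTER_CUBIC)
a=np.hstack([r(t,200,170,260,230,300,300),r(s,260,150,320,210,300,300)])
b=np.hstack([r(t,300,150,400,250,300,300),r(s,215,245,315,345,300,300)])
cv2.imwrite("pics/crop1.png",np.vstack([a,b]))
for n in("swing_handle","plunger_grip","lid_knob","swing_base","beaker","pot_mouth"):
    a=mark_of("top",n);b=mark_of("side",n)
    for i in a[:3]:
        for j in b[:3]:
            p,e=tri(i["location"],j["location"])
            if e<.02: print(n,p,e,i["conf"],j["conf"],np.round(i["location"]),np.round(j["location"]))
for cam,f in(("top",t),("side",s)):
    h=cv2.cvtColor(f,cv2.COLOR_BGR2HSV)
    m=cv2.inRange(h,(3,90,70),(16,255,255));
    n,l,st,ce=cv2.connectedComponentsWithStats(m)
    for k in range(1,n):
        if 15<st[k,4]<400:
            p=at(cam,ce[k],.014)
            if -.45<p[1]<-.05: print(cam,ce[k],st[k,4],p,np.median(h[l==k],0))
```

```text
swing_handle [0.5959 0.0435 0.1317] 0.006677593992951987 0.96 0.88 [250. 195.] [293. 184.]
plunger_grip [0.5527 0.1126 0.1177] 0.004250834118751944 0.49 0.66 [225. 212.] [284. 167.]
lid_knob [0.5939 0.2801 0.1186] 0.005190801673537455 0.78 0.82 [166. 198.] [307. 129.]
swing_base [0.5948 0.1367 0.0093] 0.0004292908391493483 0.57 0.97 [223. 202.] [298. 185.]
beaker [ 0.4198  0.3772 -0.0092] 0.013547242849452657 0.72 0.97 [147. 262.] [265. 127.]
top [376.1167  69.0167] 60 [ 1.0103 -0.3387  0.014 ] [ 16.  97. 129.]
top [354.7308  70.7692] 26 [ 1.0043 -0.271   0.014 ] [ 16.  103.  126.5]
top [340.0526  72.9474] 19 [ 0.9972 -0.2248  0.014 ] [ 16. 100. 131.]
top [349.4167  82.1944] 36 [ 0.9664 -0.253   0.014 ] [ 16.   96.5 172. ]
top [303.9394  84.5455] 33 [ 0.9597 -0.1113  0.014 ] [ 16.  94. 154.]
top [311.9184  99.3469] 49 [ 0.9111 -0.1352  0.014 ] [ 16. 101. 147.]
top [323.2414 101.8276] 29 [ 0.9027 -0.1699  0.014 ] [ 16. 101. 151.]
top [316.2361 123.7983] 233 [ 0.8326 -0.1469  0.014 ] [ 12. 125. 173.]
top [371.0741 128.8889] 27 [ 0.8155 -0.3143  0.014 ] [ 16.  95. 129.]
top [362.2979 15
[... 717 characters left out ...]
14] 175 [ 0.5876 -0.144   0.014 ] [ 13. 178. 166.]
side [227.6271 272.6949] 59 [ 0.4654 -0.2145  0.014 ] [ 16. 120. 142.]
side [255.8442 274.6753] 77 [ 0.5436 -0.2024  0.014 ] [ 16. 121. 143.]
side [359.6375 279.325 ] 160 [ 0.8283 -0.1508  0.014 ] [ 10. 134. 144.]
side [152.2833 280.4   ] 60 [ 0.2691 -0.2854  0.014 ] [ 16.  108.   79.5]
side [145.9404 298.2936] 235 [ 0.2721 -0.3391  0.014 ] [ 14. 117.  76.]
side [292.1935 300.5242] 124 [ 0.6582 -0.2545  0.014 ] [ 16.  122.  144.5]
side [250.8902 314.5366] 82 [ 0.5599 -0.3181  0.014 ] [ 16. 121. 145.]
side [301.9424 327.9791] 191 [ 0.6987 -0.3234  0.014 ] [ 13. 192. 178.]
side [277.0597 331.5025] 201 [ 0.6377 -0.3472  0.014 ] [ 13. 191. 177.]
```

View pics/crop1.png

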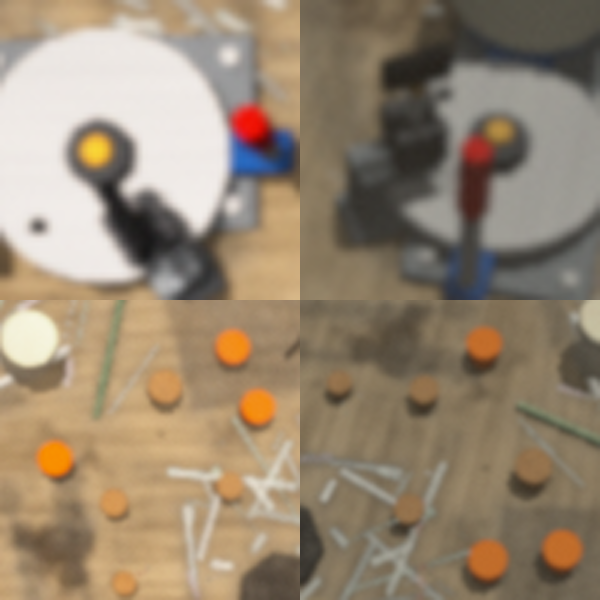

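Crop check: the brown corks are at top px (354.7,179), (376.4,212), (337.7,217.5) and (341.5,244). The orange ones are brighter in both views, so the four brown ones are the targets. The tee bar's direction isn't clear yet, so I'll overlay some candidate directions.

```bash
cat > ov.py <<'E'
from h import *
import sys
def ov(name,g,angs,c=.147):
    rows=[]
    for cam,(x0,y0) in(("top",(205,185)),("side",(260,145))):
        f=grab_frame(cam)[:,:,::-1];ps=[]
        for a in angs:
            k=6;im=cv2.resize(f[y0:y0+44,x0:x0+44],None,fx=k,fy=k,interpolation=cv2.INTER_CUBIC)
            if a is not None:
                d,e=np.array([np.cos(a),np.sin(a)])*.022,np.array([-np.sin(a),np.cos(a)])*.006
                P=[np.r_[g[:2]+s*d+u*e,c] for s,u in((1,1),(1,-1),(-1,-1),(-1,1))]
                cv2.polylines(im,[np.int32([(px(cam,p)-[x0,y0]+.5)*k for p in P])],True,(0,255,0),1)
            ps.append(im[:,:199] if 0 else im)
        rows.append(np.hstack(ps))
    im=np.vstack(rows);cv2.imwrite("pics/"+name,im if im.shape[1]<=800 else cv2.resize(im,(800,int(im.shape[0]*800/im.shape[1]))))
E
python3 - <<'E'
from ov import *
ov("ov1.png",np.array([.547,.107]),[None,0.0,np.pi/2,.6])
E
```

```text
(no output)
```

View pics/ov1.png

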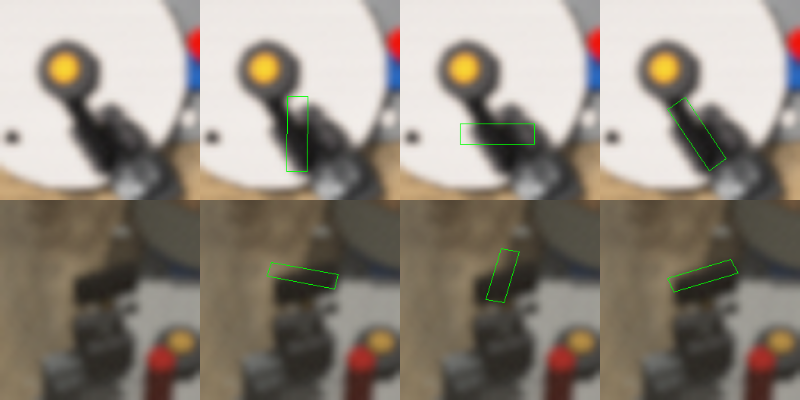

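The bar lies along about 0.56–0.6 rad at (0.547, 0.107), which is radial to the pivot. Going above it, gripper part-closed to clear the handle.

```bash
R='x'; python3 -m handwheel '[{"delta_pos":[0.42,0.84,0.1],"dr":[0,0,0.6]},{"delta_pos":[0.42,0.84,0.1],"dr":[0,0,0.6]},{"delta_pos":[0.42,0.84,0.1],"dr":[0,0,0.6]},{"delta_pos":[0.42,0.84,0.1],"dr":[0,0,0.6]},{"delta_pos":[0.42,0.84,0.1],"dr":[0,0,0.6]},{"delta_pos":[0.42,0.84,0.1],"dr":[0,0,0.6]},{"delta_pos":[0.42,0.84,0.1],"dr":[0,0,0.6]},{"delta_pos":[0.42,0.84,0.1],"dr":[0,0,0.6]},{"delta_pos":[0.42,0.84,0.1],"dr":[0,0,0.6]},{"delta_pos":[0.42,0.84,0.1],"dr":[0,0,0.6]}]' 0.1 40
python3 -m handwheel '[{"delta_pos":[0.42,0.84,0.1],"dr":[0,0,0.6]},{"delta_pos":[0.42,0.84,0.1],"dr":[0,0,0.6]},{"delta_pos":[0.42,0.84,0.1],"dr":[0,0,0.6]},{"delta_pos":[0.42,0.84,0.1],"dr":[0,0,0.6]},{"delta_pos":[0.42,0.84,0.1],"dr":[0,0,0.6]},{"delta_pos":[0.42,0.84,0.1],"dr":[0,0,0.6]},{"delta_pos":[0.42,0.84,0.1],"dr":[0,0,0.6]},{"delta_pos":[0.42,0.84,0.1],"dr":[0,0,0.6]},{"delta_pos":[0.42,0.84,0.1],"dr":[0,0,0.6]},{"delta_pos":[0.42,0.84,0.1],"dr":[0,0,0.6]}]'
python3 -m handwheel '[{"delta_pos":[0.42,0.84,0],"dr":[0,0,0.6]},{"delta_pos":[0.42,0.84,0],"dr":[0,0,0.6]},{"delta_pos":[0.42,0.84,0],"dr":[0,0,0.6]},{"delta_pos":[0.42,0.84,0],"dr":[0,0,0.6]},{"delta_pos":[0.42,0.84,0],"dr":[0,0,0.6]},{"delta_pos":[0.42,0.84,0],"dr":[0,0,0.6]},{"delta_pos":[0.42,0.84,0],"dr":[0,0,0.6]},{"delta_pos":[0.42,0.84,0],"dr":[0,0,0.6]},{"delta_pos":[0.2,0.4,0],"dr":[0,0,0.6]},{"delta_pos":[0,0,0],"dr":[0,0,0]}]'
```

```text
t: 3.1
eef_pos: [0.2899, -0.4018, 0.2759]
ee_rot: [-3.141, 0.0, -2.792]
force: [0.5, -0.2, 0.3]
width: 0.0393
gripper_force: 0.0
t: 4.1
eef_pos: [0.4159, -0.1497, 0.306]
ee_rot: [-3.141, 0.001, -2.687]
force: [0.9, 0.2, 0.8]
width: 0.0392
gripper_force: 0.0
t: 5.1
eef_pos: [0.5228, 0.0639, 0.3051]
ee_rot: [3.142, -0.001, -2.591]
force: [-0.8, -0.3, -0.0]
width: 0.0391
gripper_force: 0.0
```

```bash
python3 -m handwheel '[{"delta_pos":[0.4,0.7,0],"dr":[0,0,0.6]},{"delta_pos":[0.4,0.73,0],"dr":[0,0,0.6]},{"delta_pos":[0,0,-0.9],"dr":[0,0,0]},{"delta_pos":[0,0,-0.9],"dr":[0,0,0]},{"delta_pos":[0,0,-0.9],"dr":[0,0,0]},{"delta_pos":[0,0,-0.9],"dr":[0,0,0]},{"delta_pos":[0,0,0],"dr":[0,0,0]}]'
python3 -m handwheel '[{"delta_pos":[0,0,-0.5],"dr":[0,0,0]},{"delta_pos":[0,0,-0.5],"dr":[0,0,0]},{"delta_pos":[0,0,-0.5],"dr":[0,0,0]},{"delta_pos":[0,0,-0.5],"dr":[0,0,0]},{"delta_pos":[0,0,0],"dr":[0,0,0]}]'; python3 -c "
from ov import *
ov('ov2.png',np.array([.547,.107]),[None])"
```

```text
t: 5.8
eef_pos: [0.5443, 0.1045, 0.1943]
ee_rot: [3.14, -0.006, -2.573]
force: [-1.2, -0.4, -0.3]
width: 0.0392
gripper_force: 0.0
t: 6.3
eef_pos: [0.546, 0.1052, 0.1373]
ee_rot: [3.141, -0.002, -2.573]
force: [0.0, 0.8, 0.3]
width: 0.0394
gripper_force: 0.0
```

View pics/ov2.png

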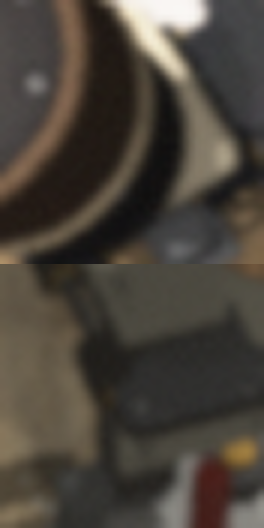

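The gripper hides the bar, so I'll close and judge by the width.

```bash
python3 -m handwheel '[{"delta_pos":[0,0,0],"dr":[0,0,0]},{"delta_pos":[0,0,0],"dr":[0,0,0]},{"delta_pos":[0,0,0],"dr":[0,0,0]},{"delta_pos":[0,0,0],"dr":[0,0,0]},{"delta_pos":[0,0,0],"dr":[0,0,0]},{"delta_pos":[0,0,0],"dr":[0,0,0]}]' 1 40; python3 -c "
from station import *
print(get_state()['moment'])"
```

```text
t: 7.0
eef_pos: [0.5457, 0.1077, 0.1383]
ee_rot: [3.139, 0.002, -2.572]
force: [-9.3, 10.4, 7.7]
width: 0.0121
gripper_force: 40.0
[4.18898809 3.42806927 0.07857912]
```

```bash
python3 -m handwheel '[{"delta_pos":[-0.08,0.1,0],"dr":[0,0,0]},{"delta_pos":[0,0,0],"dr":[0,0,0]},{"delta_pos":[0,0,0],"dr":[0,0,0]}]'; python3 -m handwheel '[{"delta_pos":[0,0,0.2],"dr":[0,0,0]},{"delta_pos":[0,0,0.2],"dr":[0,0,0]},{"delta_pos":[0,0,0.2],"dr":[0,0,0]},{"delta_pos":[0,0,0.12],"dr":[0,0,0]},{"delta_pos":[0,0,0],"dr":[0,0,0]},{"delta_pos":[0,0,0],"dr":[0,0,0]}]'
```

```text
t: 7.3
eef_pos: [0.5445, 0.109, 0.1383]
ee_rot: [-3.141, 0.001, -2.572]
force: [-0.6, 1.4, 5.9]
width: 0.0119
gripper_force: 40.0
t: 7.9
eef_pos: [0.5441, 0.1088, 0.1591]
ee_rot: [3.141, 0.0, -2.572]
force: [3.8, 2.8, -7.1]
width: 0.0117
gripper_force: 40.0
```

```bash
python3 -m handwheel '[{"delta_pos":[0,0,0.05],"dr":[0,0,0]},{"delta_pos":[0,0,0],"dr":[0,0,5]},{"delta_pos":[0,0,0],"dr":[0,0,5]},{"delta_pos":[0,0,0],"dr":[0,0,0]}]';python3 -c "
from station import *
print(get_state()['moment'])"; python3 -m handwheel '[{"delta_pos":[0,0,0],"dr":[0,0,6]},{"delta_pos":[0,0,0],"dr":[0,0,6]},{"delta_pos":[0,0,0],"dr":[0,0,6]},{"delta_pos":[0,0,0],"dr":[0,0,6]},{"delta_pos":[0,0,0],"dr":[0,0,6]},{"delta_pos":[0,0,0],"dr":[0,0,6]},{"delta_pos":[0,0,0],"dr":[0,0,6]},{"delta_pos":[0,0,0],"dr":[0,0,6]},{"delta_pos":[0,0,0],"dr":[0,0,6]},{"delta_pos":[0,0,0],"dr":[0,0,0]}]';python3 -c "
from station import *
print(get_state()['moment'])"
```

```text
t: 8.3
eef_pos: [0.5436, 0.108, 0.1603]
ee_rot: [-3.142, -0.002, -2.395]
force: [2.2, 0.1, -7.5]
width: 0.0118
gripper_force: 4.0
[-0.16738397 -0.9153556   0.00883791]
t: 9.3
eef_pos: [0.5471, 0.1067, 0.1637]
ee_rot: [-3.136, -0.003, -1.452]
force: [13.1, -9.8, 5.9]
width: 0.0114
gripper_force: 39.9
[-3.28001476 -4.83466078 -0.10888671]
```

The grip slackened at t=8.3, so I'll release and check what the plunger did.

```bash
python3 -m handwheel '[{"delta_pos":[0,0,0],"dr":[0,0,0]},{"delta_pos":[0,0,0],"dr":[0,0,0]},{"delta_pos":[0,0,0],"dr":[0,0,0]},{"delta_pos":[0,0,0],"dr":[0,0,0]},{"delta_pos":[0,0,0],"dr":[0,0,0]}]' 0.1 40
python3 -m handwheel '[{"delta_pos":[0,0,1],"dr":[0,0,0]},{"delta_pos":[0,0,1],"dr":[0,0,0]},{"delta_pos":[-0.8,-1,1],"dr":[0,0,0]},{"delta_pos":[-0.8,-1,1],"dr":[0,0,0]},{"delta_pos":[-0.8,-1,0],"dr":[0,0,0]},{"delta_pos":[-0.4,-1,0],"dr":[0,0,0]},{"delta_pos":[0,-1,0],"dr":[0,0,0]},{"delta_pos":[0,-1,0],"dr":[0,0,0]},{"delta_pos":[0,-1,0],"dr":[0,0,0]},{"delta_pos":[0,-1,0],"dr":[0,0,0]}]'
python3 -c "
from ov import *
a=-1.452+np.pi
ov('ov3.png',np.array([.5455,.1075]),[None,a,.56],.166)"
```

```text
t: 9.8
eef_pos: [0.5435, 0.1085, 0.1604]
ee_rot: [3.141, -0.0, -1.455]
force: [0.3, -0.4, -0.2]
width: 0.0389
gripper_force: 0.0
t: 10.8
eef_pos: [0.4595, -0.1324, 0.2808]
ee_rot: [3.142, 0.0, -1.455]
force: [1.9, 0.7, 0.1]
width: 0.0397
gripper_force: 0.0
```

View pics/ov3.png

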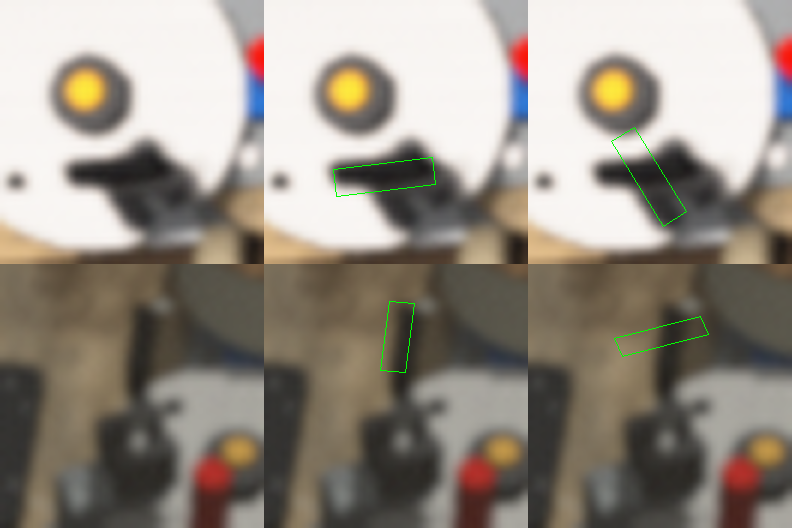

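The tee is held out, twisted about 1.1 rad and raised. Next: cage the red handle at (0.595, 0.040).

```bash
python3 -m handwheel '[{"delta_pos":[0.8,0.9,0],"dr":[0,0,-1.1]},{"delta_pos":[0.8,0.9,0],"dr":[0,0,-1.1]},{"delta_pos":[0.8,0.9,0],"dr":[0,0,-1.1]},{"delta_pos":[0.8,0.9,0],"dr":[0,0,-1.1]},{"delta_pos":[0.7,0.9,0],"dr":[0,0,-1.1]},{"delta_pos":[0.62,0.9,0],"dr":[0,0,-1.1]},{"delta_pos":[0,0.3,0],"dr":[0,0,0]},{"delta_pos":[0,0,-1],"dr":[0,0,0]},{"delta_pos":[0,0,-1],"dr":[0,0,0]},{"delta_pos":[0,0,-0.5],"dr":[0,0,0]}]'
python3 -m handwheel '[{"delta_pos":[0,0,-0.5],"dr":[0,0,0]},{"delta_pos":[0,0,-0.5],"dr":[0,0,0]},{"delta_pos":[0,0,-0.5],"dr":[0,0,0]},{"delta_pos":[0,0,-0.5],"dr":[0,0,0]},{"delta_pos":[0,0,0],"dr":[0,0,0]}]'
python3 -m handwheel '[{"delta_pos":[0,0,0],"dr":[0,0,0]},{"delta_pos":[0,0,0],"dr":[0,0,0]},{"delta_pos":[0,0,0],"dr":[0,0,0]},{"delta_pos":[0,0,0],"dr":[0,0,0]}]' 1 5
```

```text
t: 11.9
eef_pos: [0.5936, 0.0398, 0.2029]
ee_rot: [3.138, -0.001, -1.57]
force: [-0.6, -0.4, 0.8]
width: 0.0395
gripper_force: 0.0
t: 12.4
eef_pos: [0.5937, 0.0394, 0.1436]
ee_rot: [3.137, -0.001, -1.57]
force: [0.3, 0.5, -0.8]
width: 0.0395
gripper_force: 0.0
t: 12.8
eef_pos: [0.5963, 0.0398, 0.1467]
ee_rot: [-3.14, 0.0, -1.57]
force: [1.0, 0.1, 3.4]
width: 0.02
gripper_force: 5.0
```

```bash
python3 -m handwheel '[{"delta_pos":[0.442,0.029,0],"dr":[0,0,7.6]},{"delta_pos":[0.434,0.088,0],"dr":[0,0,7.6]},{"delta_pos":[0.419,0.145,0],"dr":[0,0,7.6]},{"delta_pos":[0,0,0],"dr":[0,0,0]}]' 1 10
python3 -m handwheel '[{"delta_pos":[0.396,0.199,0],"dr":[0,0,7.6]},{"delta_pos":[0.366,0.25,0],"dr":[0,0,7.6]},{"delta_pos":[0.33,0.296,0],"dr":[0,0,7.6]},{"delta_pos":[0.288,0.337,0],"dr":[0,0,7.6]},{"delta_pos":[0.241,0.372,0],"dr":[0,0,7.6]},{"delta_pos":[0.189,0.401,0],"dr":[0,0,7.6]},{"delta_pos":[0.134,0.422,0],"dr":[0,0,7.6]},{"delta_pos":[0,0,0],"dr":[0,0,0]},{"delta_pos":[0,0,0],"dr":[0,0,0]}]'
```

```text
t: 13.2
eef_pos: [0.636, 0.0481, 0.1466]
ee_rot: [-3.14, -0.0, -1.168]
force: [-0.6, 0.9, 4.7]
width: 0.0195
gripper_force: 10.0
t: 14.1
eef_pos: [0.6946, 0.116, 0.1466]
ee_rot: [-3.14, -0.004, -0.245]
force: [6.0, -1.8, -0.3]
width: 0.0198
gripper_force: 10.0
```

```bash
python3 -m handwheel '[{"delta_pos":[0.02,0.1,0],"dr":[0,0,0]},{"delta_pos":[0,0,0],"dr":[0,0,0]},{"delta_pos":[0,0,0],"dr":[0,0,0]}]'
python3 -m handwheel '[{"delta_pos":[0,0,0],"dr":[0,0,0]},{"delta_pos":[0,0,0],"dr":[0,0,0]},{"delta_pos":[0,0,0],"dr":[0,0,0]},{"delta_pos":[0,0,1],"dr":[0,0,0]},{"delta_pos":[0,0,1],"dr":[0,0,0]},{"delta_pos":[0,0,1],"dr":[0,0,0]},{"delta_pos":[0,-1,0],"dr":[0,0,0]},{"delta_pos":[0,-1,0],"dr":[0,0,0]},{"delta_pos":[0,-1,0],"dr":[0,0,0]},{"delta_pos":[0,-1,0],"dr":[0,0,0]}]' 0.1
python3 -m handwheel '[{"delta_pos":[0,-1,0],"dr":[0,0,0]},{"delta_pos":[0,-1,0],"dr":[0,0,0]},{"delta_pos":[0,0,0],"dr":[0,0,0]}]'
python3 - <<'E'
from ov import *
np.set_printoptions(precision=4,suppress=True)
t=grab_frame("top")[:,:,::-1];s=grab_frame("side")[:,:,::-1]
r=lambda f,x0,y0,x1,y1,w,h:cv2.resize(f[y0:y1,x0:x1],(w,h),interpolation=cv2.INTER_CUBIC)
cv2.imwrite("pics/sw.png",np.hstack([r(t,170,160,270,260,400,400),r(s,230,120,330,220,400,400)]))
for n in("swing_handle","lid_knob","pot_mouth","pot_lid","plunger_grip"):
    a=mark_of("top",n);b=mark_of("side",n)
    for i in a[:2]:
        for j in b[:2]:
            p,e=tri(i["location"],j["location"])
            if e<.02: print(n,p,e,i["conf"],j["conf"])
E
```

```text
t: 14.4
eef_pos: [0.695, 0.1183, 0.1466]
ee_rot: [-3.141, -0.003, -0.246]
force: [5.5, -3.3, -1.5]
width: 0.0196
gripper_force: 10.0
t: 15.4
eef_pos: [0.6929, -0.002, 0.2357]
ee_rot: [-3.141, 0.0, -0.244]
force: [0.2, -0.4, 0.1]
width: 0.0395
gripper_force: 0.0
t: 15.7
eef_pos: [0.6927, -0.0644, 0.2355]
ee_rot: [3.141, 0.001, -0.247]
force: [0.6, 0.9, -0.5]
width: 0.0394
gripper_force: 0.0
pot_lid [ 0.5688 -0.1802  0.5048] 0.01067403072056868 0.44 0.77
plunger_grip [0.5496 0.1044 0.1478] 0.0005046172350088723 0.57 0.62
```

View pics/sw.png

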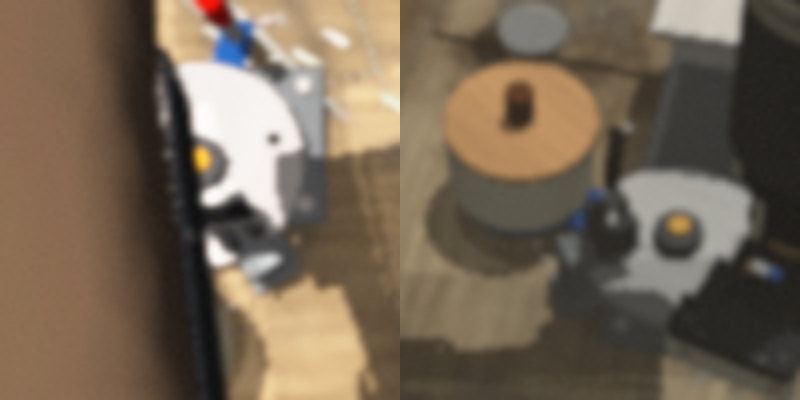

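The pot is out at its loading place with the lid on, side px about (260,150). Now twisting the plunger back.

```bash
python3 -m handwheel '[{"delta_pos":[-0.545,0.635,0],"dr":[0,0,-7.7]},{"delta_pos":[-0.545,0.635,0],"dr":[0,0,-7.7]},{"delta_pos":[-0.545,0.635,0],"dr":[0,0,-7.7]},{"delta_pos":[-0.545,0.635,0],"dr":[0,0,-7.7]},{"delta_pos":[-0.545,0.635,0],"dr":[0,0,-7.7]},{"delta_pos":[-0.545,0.635,0],"dr":[0,0,-7.7]},{"delta_pos":[-0.545,0.635,0],"dr":[0,0,-7.7]},{"delta_pos":[-0.545,0.635,0],"dr":[0,0,-7.7]},{"delta_pos":[-0.545,0.635,0],"dr":[0,0,-7.7]},{"delta_pos":[0,0,0],"dr":[0,0,0]}]'
python3 -m handwheel '[{"delta_pos":[0,0,-0.6],"dr":[0,0,0]},{"delta_pos":[0,0,-0.6],"dr":[0,0,0]},{"delta_pos":[0,0,-0.6],"dr":[0,0,0]},{"delta_pos":[0,0,-0.6],"dr":[0,0,0]},{"delta_pos":[0,0,-0.18],"dr":[0,0,0]},{"delta_pos":[0,0,0],"dr":[0,0,0]}]'
python3 -m handwheel '[{"delta_pos":[0,0,0],"dr":[0,0,0]},{"delta_pos":[0,0,0],"dr":[0,0,0]},{"delta_pos":[0,0,0],"dr":[0,0,0]},{"delta_pos":[0,0,0],"dr":[0,0,0]},{"delta_pos":[0,0,0],"dr":[0,0,0]}]' 1 40
```

```text
t: 17.3
eef_pos: [0.5448, 0.1119, 0.2362]
ee_rot: [-3.141, 0.001, -1.456]
force: [0.5, 0.0, 0.5]
width: 0.0396
gripper_force: 0.0
t: 17.9
eef_pos: [0.5461, 0.1099, 0.1577]
ee_rot: [3.14, -0.001, -1.453]
force: [-0.2, -0.6, 1.1]
width: 0.0397
gripper_force: 0.0
t: 18.4
eef_pos: [0.5476, 0.1107, 0.159]
ee_rot: [-3.138, 0.001, -1.453]
force: [4.8, -0.4, -1.0]
width: 0.0115
gripper_force: 40.0
```

```bash
python3 -m handwheel '[{"delta_pos":[0.03,0,0.1],"dr":[0,0,0]},{"delta_pos":[0,0,0],"dr":[0,0,-8]},{"delta_pos":[0,0,0],"dr":[0,0,-8]},{"delta_pos":[0,0,0],"dr":[0,0,-8]},{"delta_pos":[0,0,0],"dr":[0,0,-8]},{"delta_pos":[0,0,0],"dr":[0,0,-8]},{"delta_pos":[0,0,0],"dr":[0,0,-8]},{"delta_pos":[0,0,0],"dr":[0,0,-8]},{"delta_pos":[0,0,0],"dr":[0,0,-8]},{"delta_pos":[0,0,0],"dr":[0,0,-0.5]}]'
python3 -m handwheel '[{"delta_pos":[0,0,0],"dr":[0,0,0]},{"delta_pos":[0,0,-0.15],"dr":[0,0,0]},{"delta_pos":[0,0,-0.15],"dr":[0,0,0]},{"delta_pos":[0,0,0],"dr":[0,0,0]}]'
python3 -m handwheel '[{"delta_pos":[0,0,-0.15],"dr":[0,0,0]},{"delta_pos":[0,0,-0.15],"dr":[0,0,0]},{"delta_pos":[0,0,-0.15],"dr":[0,0,0]},{"delta_pos":[0,0,0],"dr":[0,0,0]}]'
```

```text
t: 19.4
eef_pos: [0.547, 0.1109, 0.1607]
ee_rot: [3.141, 0.0, -2.582]
force: [1.4, 3.7, -7.9]
width: 0.0119
gripper_force: 40.0
t: 19.8
eef_pos: [0.5471, 0.1107, 0.1515]
ee_rot: [3.141, 0.0, -2.578]
force: [0.8, 6.1, -4.5]
width: 0.012
gripper_force: 40.0
t: 20.2
eef_pos: [0.5475, 0.1106, 0.14]
ee_rot: [-3.141, 0.001, -2.577]
force: [-3.2, 4.8, 7.4]
width: 0.0117
gripper_force: 40.0
```

```bash
python3 -m handwheel '[{"delta_pos":[0,0,0],"dr":[0,0,0]},{"delta_pos":[0,0,0],"dr":[0,0,0]},{"delta_pos":[0,0,0],"dr":[0,0,0]},{"delta_pos":[0,0,1],"dr":[0,0,0]},{"delta_pos":[0,0,1],"dr":[0,0,7]},{"delta_pos":[0,0,1],"dr":[0,0,7]},{"delta_pos":[-0.5,-1,0.5],"dr":[0,0,7]},{"delta_pos":[-0.5,-1,0],"dr":[0,0,7]},{"delta_pos":[-0.5,-1,0],"dr":[0,0,7]},{"delta_pos":[-0.5,-1,0],"dr":[0,0,7]}]' 0.1
python3 -m handwheel '[{"delta_pos":[-0.5,-1,0],"dr":[0,0,7]},{"delta_pos":[0,-1,0],"dr":[0,0,7]},{"delta_pos":[0,-1,0],"dr":[0,0,1.6]},{"delta_pos":[0,-1,0],"dr":[0,0,0]},{"delta_pos":[0,-1,0],"dr":[0,0,0]},{"delta_pos":[0,0,0],"dr":[0,0,0]}]'
python3 - <<'E'
from ov import *
np.set_printoptions(precision=4,suppress=True)
t=grab_frame("top")[:,:,::-1];s=grab_frame("side")[:,:,::-1]
r=lambda f,x0,y0,x1,y1,w,h:cv2.resize(f[y0:y1,x0:x1],(w,h),interpolation=cv2.INTER_CUBIC)
cv2.imwrite("pics/lid.png",np.hstack([r(t,160,160,260,260,400,400),r(s,230,120,330,220,400,400)]))
for n in("swing_handle","lid_knob","pot_lid","plunger_grip"):
    a=mark_of("top",n);b=mark_of("side",n)
    for i in a[:2]:
        for j in b[:2]:
            p,e=tri(i["location"],j["location"])
            if e<.02: print(n,p,e,i["conf"],j["conf"],i["location"],j["location"])
for cam in("top","side"):print(cam,px(cam,[.461,.1775,.135]),px(cam,[.461,.1775,.121]),px(cam,[.548,.111,.147]))
E
```

```text
t: 21.2
eef_pos: [0.4862, -0.0112, 0.2438]
ee_rot: [-3.142, -0.0, -1.84]
force: [0.0, -0.2, -0.2]
width: 0.0393
gripper_force: 0.0
t: 21.8
eef_pos: [0.4715, -0.1625, 0.2435]
ee_rot: [3.14, -0.001, -1.576]
force: [-0.7, 0.6, -0.9]
width: 0.0396
gripper_force: 0.0
plunger_grip [0.55   0.0976 0.144 ] 0.002497204438505777 0.4 0.61 [229.7, 213.4] [282.8, 164.3]
top [200.3555 246.3718] [201.4329 246.4066] [224.4075 213.6374]
side [259.6027 141.5461] [259.7072 144.6651] [282.7287 160.1757]
```

View pics/lid.png

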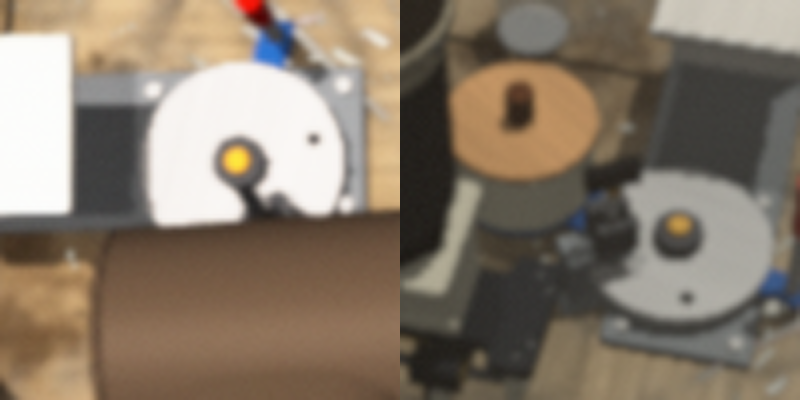

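The side knob top at (259.5,141.3) matches the prediction (259.6,141.5), so the arm is at 1.30. Grasping the lid knob.

```bash
python3 -m handwheel '[{"delta_pos":[0,0.95,0],"dr":[0,0,0]},{"delta_pos":[0,0.95,0],"dr":[0,0,0]},{"delta_pos":[0,0.95,0],"dr":[0,0,0]},{"delta_pos":[0,0.95,0],"dr":[0,0,0]},{"delta_pos":[0,0.95,0],"dr":[0,0,0]},{"delta_pos":[0,0.95,0],"dr":[0,0,0]},{"delta_pos":[0,0.95,0],"dr":[0,0,0]},{"delta_pos":[0,0.95,0],"dr":[0,0,0]},{"delta_pos":[-0.1,0.95,0],"dr":[0,0,0]},{"delta_pos":[-0.1,0.95,0],"dr":[0,0,0]}]'
python3 -m handwheel '[{"delta_pos":[-0.15,0.95,0],"dr":[0,0,0]},{"delta_pos":[0,0.88,0],"dr":[0,0,0]},{"delta_pos":[0,0,-0.9],"dr":[0,0,0]},{"delta_pos":[0,0,-0.9],"dr":[0,0,0]},{"delta_pos":[0,0,0],"dr":[0,0,0]},{"delta_pos":[0,0,-0.7],"dr":[0,0,0]},{"delta_pos":[0,0,-0.7],"dr":[0,0,0]},{"delta_pos":[0,0,-0.7],"dr":[0,0,0]},{"delta_pos":[0,0,0],"dr":[0,0,0]}]'
python3 -m handwheel '[{"delta_pos":[0,0,0],"dr":[0,0,0]},{"delta_pos":[0,0,0],"dr":[0,0,0]},{"delta_pos":[0,0,0],"dr":[0,0,0]},{"delta_pos":[0,0,0],"dr":[0,0,0]}]' 1 20
```

```text
t: 23.3
eef_pos: [0.4658, 0.1267, 0.2439]
ee_rot: [-3.141, 0.0, -1.573]
force: [1.6, 0.1, 0.2]
width: 0.0395
gripper_force: 0.0
t: 24.2
eef_pos: [0.4608, 0.1794, 0.1257]
ee_rot: [3.139, -0.002, -1.574]
force: [-0.2, 0.3, 0.3]
width: 0.0395
gripper_force: 0.0
t: 24.6
eef_pos: [0.4622, 0.1807, 0.1282]
ee_rot: [-3.14, 0.001, -1.574]
force: [-3.1, 0.4, 7.6]
width: 0.0235
gripper_force: 20.0
```

```bash
python3 -m handwheel '[{"delta_pos":[0,0,0.3],"dr":[0,0,0]},{"delta_pos":[0,0,0.6],"dr":[0,0,0]},{"delta_pos":[0,0,0.8],"dr":[0,0,0]},{"delta_pos":[0,0,0.8],"dr":[0,0,0]},{"delta_pos":[0,-0.4,0.6],"dr":[0,0,0]},{"delta_pos":[0,-0.6,0],"dr":[0,0,0]},{"delta_pos":[0,-0.8,0],"dr":[0,0,0]},{"delta_pos":[0,-0.8,0],"dr":[0,0,0]},{"delta_pos":[0,-0.8,0],"dr":[0,0,0]},{"delta_pos":[0,-0.8,0],"dr":[0,0,0]}]' 1 40
python3 -m handwheel '[{"delta_pos":[0,-0.8,0],"dr":[0,0,0]},{"delta_pos":[0,-0.8,0],"dr":[0,0,0]},{"delta_pos":[0,-0.8,0],"dr":[0,0,0]},{"delta_pos":[0,-0.6,0],"dr":[0,0,0]},{"delta_pos":[0,-0.4,-0.5],"dr":[0,0,0]},{"delta_pos":[0,0,-0.9],"dr":[0,0,0]},{"delta_pos":[0,0,-0.9],"dr":[0,0,0]},{"delta_pos":[0,0,-0.9],"dr":[0,0,0]},{"delta_pos":[0,0,-0.9],"dr":[0,0,0]},{"delta_pos":[0,0,0],"dr":[0,0,0]}]'
```

```text
t: 25.6
eef_pos: [0.4608, 0.0525, 0.2194]
ee_rot: [3.141, -0.0, -1.574]
force: [-0.2, 0.8, -0.0]
width: 0.0231
gripper_force: 40.0
t: 26.6
eef_pos: [0.4584, -0.049, 0.0936]
ee_rot: [3.135, -0.001, -1.575]
force: [-0.8, 0.0, -1.8]
width: 0.023
gripper_force: 40.0
```

```bash
python3 -m handwheel '[{"delta_pos":[0,0,-0.6],"dr":[0,0,0]},{"delta_pos":[0,0,-0.5],"dr":[0,0,0]},{"delta_pos":[0,0,-0.4],"dr":[0,0,0]},{"delta_pos":[0,0,-0.2],"dr":[0,0,0]},{"delta_pos":[0,0,-0.1],"dr":[0,0,0]},{"delta_pos":[0,0,0],"dr":[0,0,0]}]'
```

```text
t: 27.2
eef_pos: [0.4618, -0.0479, 0.0432]
ee_rot: [-3.141, 0.0, -1.574]
force: [-0.6, 0.8, -0.9]
width: 0.0232
gripper_force: 40.0
```

```bash
python3 -m handwheel '[{"delta_pos":[0,0,-0.1],"dr":[0,0,0]},{"delta_pos":[0,0,0],"dr":[0,0,0]},{"delta_pos":[0,0,0],"dr":[0,0,0]}]';python3 -m handwheel '[{"delta_pos":[0,0,-0.08],"dr":[0,0,0]},{"delta_pos":[0,0,0],"dr":[0,0,0]},{"delta_pos":[0,0,0],"dr":[0,0,0]}]'
```

```text
t: 27.5
eef_pos: [0.4617, -0.0478, 0.04]
ee_rot: [-3.141, 0.0, -1.574]
force: [0.3, -0.2, 0.3]
width: 0.0229
gripper_force: 40.0
t: 27.8
eef_pos: [0.462, -0.0478, 0.0391]
ee_rot: [-3.14, -0.0, -1.573]
force: [-7.5, 2.3, 23.8]
width: 0.0231
gripper_force: 40.0
```

```bash
python3 -m handwheel '[{"delta_pos":[0,0,0],"dr":[0,0,0]},{"delta_pos":[0,0,0],"dr":[0,0,0]},{"delta_pos":[0,0,0],"dr":[0,0,0]},{"delta_pos":[0,0,0.5],"dr":[0,0,0]},{"delta_pos":[0,0,1],"dr":[0,0,0]},{"delta_pos":[0,0,1],"dr":[0,0,0]},{"delta_pos":[0,0,1],"dr":[0,0,0]},{"delta_pos":[0,0.5,1],"dr":[0,0,0]},{"delta_pos":[0,1,0],"dr":[0,0,0]},{"delta_pos":[0,1,0],"dr":[0,0,0]}]' 0.1
cat > corks.py <<'E'
from h import *
np.set_printoptions(precision=4,suppress=True)
def corks():
    B={}
    for cam in("top","side"):
        h=cv2.cvtColor(grab_frame(cam),cv2.COLOR_RGB2HSV);B[cam]=[]
        n,l,st,ce=cv2.connectedComponentsWithStats(cv2.inRange(h,(3,105,70),(16,255,255)))
        for k in range(1,n):
            p=at(cam,ce[k],.014)
            if 30<st[k,4]<320 and -.45<p[1]<-.0 and .4<p[0]<.8: B[cam].append((ce[k],st[k,4],p,np.median(h[l==k],0)))
    for a in B["top"]:
        for b in B["side"]:
            p,e=tri(a[0],b[0])
            if e<.01 and -.01<p[2]<.05: print("tri",p,"z14:",(a[2]+b[2])[:2]/2,np.round(a[0]),a[1],b[1],np.int32(a[3]),np.int32(b[3]))
    return B
if __name__=="__main__": corks()
E
python3 corks.py; python3 -c "
from h import *
save('top','c1.png',(240,130,440,280),4)"
```

```text
t: 28.8
eef_pos: [0.462, 0.0279, 0.1734]
ee_rot: [-3.139, 0.001, -1.575]
force: [0.8, 0.8, -0.6]
width: 0.0391
gripper_force: 0.0
tri [ 0.6991 -0.3266  0.0218] z14: [ 0.6998 -0.3261] [377. 166.] 109 180 [ 14 161 215] [ 13 194 184]
tri [ 0.6591 -0.2578  0.0218] z14: [ 0.6596 -0.2568] [355. 179.] 125 119 [ 16 139 220] [ 16 122 148]
tri [ 0.6384 -0.3496  0.0215] z14: [ 0.6387 -0.3492] [385. 186.] 100 183 [ 15 161 218] [ 13 193 187]
tri [ 0.59   -0.1481  0.0227] z14: [ 0.59   -0.1462] [318. 202.] 96 160 [ 15 149 211] [ 13 182 176]
tri [ 0.5607 -0.32    0.0208] z14: [ 0.5605 -0.3195] [376. 212.] 75 70 [ 16 135 220] [ 16 122 149]
tri [ 0.5454 -0.2056  0.0187] z14: [ 0.5452 -0.2048] [338. 217.] 78 73 [ 16 144 223] [ 16 122 147]
tri [ 0.4658 -0.2141  0.014 ] z14: [ 0.4657 -0.2141] [341. 244.] 52 55 [ 16 144 224] [ 16 121 146]
```

View pics/c1.png

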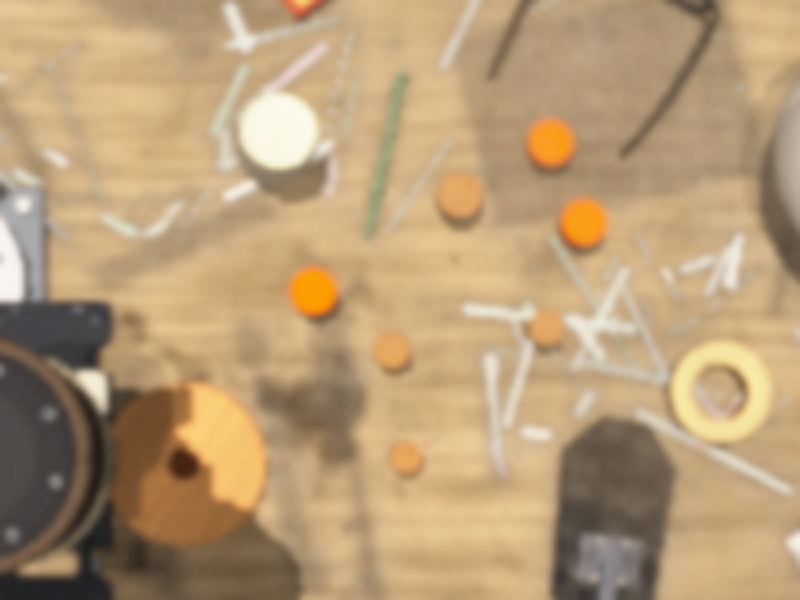

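The lid lies flat on the bench. The brown corks are at crop (405,458), (393,350), (547,328) and (460,195), and the orange ones at (313,292), (550,143) and (583,222) are left alone. Picking the small near cork first.

```bash
python3 -m handwheel '[{"delta_pos":[0,-0.8,0],"dr":[0,0,8.2]},{"delta_pos":[0,-0.8,0],"dr":[0,0,8.2]},{"delta_pos":[0,-0.8,0],"dr":[0,0,8.2]},{"delta_pos":[0,-0.8,0],"dr":[0,0,8.2]},{"delta_pos":[0,-0.8,0],"dr":[0,0,8.2]},{"delta_pos":[0,-0.8,0],"dr":[0,0,8.2]},{"delta_pos":[0,-0.8,0],"dr":[0,0,8.2]},{"delta_pos":[0,-0.8,0],"dr":[0,0,8.2]},{"delta_pos":[0,-0.8,0],"dr":[0,0,8.2]},{"delta_pos":[0.1,-0.8,0],"dr":[0,0,8.2]}]'
python3 -m handwheel '[{"delta_pos":[0,0,-0.8],"dr":[0,0,8.2]},{"delta_pos":[0,0,-0.8],"dr":[0,0,0]},{"delta_pos":[0,0,-0.8],"dr":[0,0,0]},{"delta_pos":[0,0,0],"dr":[0,0,0]},{"delta_pos":[0,0,0],"dr":[0,0,0]}]'
```

```text
t: 29.95
eef_pos: [0.4637, -0.2145, 0.172]
ee_rot: [3.142, 0.001, -0.137]
force: [0.4, -0.2, 0.8]
width: 0.0393
gripper_force: 0.0
t: 30.45
eef_pos: [0.4642, -0.2134, 0.1003]
ee_rot: [3.141, 0.002, 0.0]
force: [0.1, -0.4, 0.7]
width: 0.0392
gripper_force: 0.0
```

Going down 0.077 m, closing, and lifting.

```bash
python3 -m handwheel '[{"delta_pos":[0.05,0,-0.8],"dr":[0,0,0]},{"delta_pos":[0,0,-0.8],"dr":[0,0,0]},{"delta_pos":[0,0,-0.6],"dr":[0,0,0]},{"delta_pos":[0,0,-0.37],"dr":[0,0,0]},{"delta_pos":[0,0,0],"dr":[0,0,0]}]'
python3 -m handwheel '[{"delta_pos":[0,0,0],"dr":[0,0,0]},{"delta_pos":[0,0,0],"dr":[0,0,0]},{"delta_pos":[0,0,0],"dr":[0,0,0]},{"delta_pos":[0,0,0],"dr":[0,0,0]}]' 1 12
python3 -m handwheel '[{"delta_pos":[0,0,0.5],"dr":[0,0,0]},{"delta_pos":[0,0,1],"dr":[0,0,0]},{"delta_pos":[0,0,1],"dr":[0,0,0]},{"delta_pos":[0,0,1],"dr":[0,0,0]},{"delta_pos":[0,0,1],"dr":[0,0,0]},{"delta_pos":[0,0.5,0],"dr":[0,0,0]},{"delta_pos":[0,0.9,0],"dr":[0,0,0]},{"delta_pos":[0,0.9,0],"dr":[0,0,0]},{"delta_pos":[0,0.9,0],"dr":[0,0,0]},{"delta_pos":[0,0.9,0],"dr":[0,0,0]}]'
python3 -m handwheel '[{"delta_pos":[0,0.9,0],"dr":[0,0,0]},{"delta_pos":[0,0.9,0],"dr":[0,0,0]},{"delta_pos":[0,0.9,0],"dr":[0,0,0]},{"delta_pos":[0,0.9,0],"dr":[0,0,0]},{"delta_pos":[0,0.9,0],"dr":[0,0,0]},{"delta_pos":[0,0.9,0],"dr":[0,0,0]},{"delta_pos":[0,0.9,0],"dr":[0,0,0]},{"delta_pos":[0,0.9,0],"dr":[0,0,0]},{"delta_pos":[0,0.5,0],"dr":[0,0,0]},{"delta_pos":[0,0,0],"dr":[0,0,0]}]'
```

```text
t: 30.95
eef_pos: [0.4659, -0.2129, 0.023]
ee_rot: [3.142, 0.001, 0.001]
force: [-0.3, -0.1, 0.1]
width: 0.0394
gripper_force: 0.0
t: 31.35
eef_pos: [0.4669, -0.213, 0.0242]
ee_rot: [3.141, -0.002, 0.001]
force: [0.5, 0.2, 4.3]
width: 0.0221
gripper_force: 12.0
t: 32.35
eef_pos: [0.4658, -0.0888, 0.1586]
ee_rot: [-3.141, -0.0, 0.0]
force: [0.9, 0.2, -0.4]
width: 0.0222
gripper_force: 12.0
t: 33.35
eef_pos: [0.4662, 0.1426, 0.1584]
ee_rot: [-3.141, -0.0, 0.002]
force: [-0.1, -0.0, 0.1]
width: 0.0222
gripper_force: 12.0
```

```bash
python3 -m handwheel '[{"delta_pos":[-0.45,0.6,0],"dr":[0,0,0]},{"delta_pos":[-0.45,0.58,0],"dr":[0,0,0]},{"delta_pos":[0,0,0],"dr":[0,0,0]},{"delta_pos":[0,0,-0.8],"dr":[0,0,0]},{"delta_pos":[0,0,-0.8],"dr":[0,0,0]},{"delta_pos":[0,0,-0.7],"dr":[0,0,0]},{"delta_pos":[0,0,-0.3],"dr":[0,0,0]},{"delta_pos":[0,0,0],"dr":[0,0,0]}]'
python3 -m handwheel '[{"delta_pos":[0,0,0],"dr":[0,0,0]},{"delta_pos":[0,0,0],"dr":[0,0,0]},{"delta_pos":[0,0,0],"dr":[0,0,0]},{"delta_pos":[0,0,1],"dr":[0,0,0]},{"delta_pos":[0,0,1],"dr":[0,0,0]},{"delta_pos":[0,0,0.8],"dr":[0,0,0]},{"delta_pos":[0.5,-1,0],"dr":[0,0,0]},{"delta_pos":[0.5,-1,0],"dr":[0,0,0]},{"delta_pos":[0.5,-1,0],"dr":[0,0,0]},{"delta_pos":[0.5,-1,0],"dr":[0,0,0]}]' 0.25
python3 -m handwheel '[{"delta_pos":[0.5,-1,0],"dr":[0,0,0]},{"delta_pos":[0.5,-1,0],"dr":[0,0,0]},{"delta_pos":[0.5,-1,0],"dr":[0,0,0]},{"delta_pos":[0,-1,0],"dr":[0,0,0]},{"delta_pos":[0,-1,0],"dr":[0,0,0]},{"delta_pos":[0,-1,0],"dr":[0,0,0]},{"delta_pos":[0,0,0],"dr":[0,0,0]}]' 0
python3 corks.py
```

```text
t: 34.15
eef_pos: [0.4387, 0.1754, 0.0793]
ee_rot: [3.14, 0.002, -0.0]
force: [-0.1, -0.1, -0.5]
width: 0.0222
gripper_force: 12.0
t: 35.15
eef_pos: [0.4997, 0.0556, 0.1652]
ee_rot: [-3.141, -0.002, 0.001]
force: [0.8, 0.8, 0.5]
width: 0.0328
gripper_force: 0.0
t: 35.85
eef_pos: [0.5439, -0.126, 0.1647]
ee_rot: [3.141, -0.0, -0.002]
force: [0.2, 1.0, -0.7]
width: 0.044
gripper_force: 0.0
tri [ 0.699  -0.3267  0.0218] z14: [ 0.6997 -0.3262] [377. 166.] 100 180 [ 14 159 217] [ 13 194 192]
tri [ 0.6601 -0.2611  0.0295] z14: [ 0.661  -0.2592] [356. 178.] 74 118 [ 16 129 208] [ 16 122 154]
tri [ 0.6387 -0.3495  0.0214] z14: [ 0.639  -0.3491] [385. 186.] 89 181 [ 15 159 223] [ 13 193 195]
tri [ 0.5605 -0.3199  0.0205] z14: [ 0.5603 -0.3194] [376. 212.] 72 70 [ 16 135 224] [ 16 122 155]
```

```bash
python3 -m handwheel '[{"delta_pos":[0.03,-0.9,0],"dr":[0,0,0]},{"delta_pos":[0.03,-0.9,0],"dr":[0,0,0]},{"delta_pos":[0,-0.84,0],"dr":[0,0,0]},{"delta_pos":[0,0,-1],"dr":[0,0,0]},{"delta_pos":[0,0,-1],"dr":[0,0,0]},{"delta_pos":[0,0,-0.9],"dr":[0,0,0]},{"delta_pos":[0,0,0],"dr":[0,0,0]},{"delta_pos":[0,0,-0.9],"dr":[0,0,0]},{"delta_pos":[0,0,-0.85],"dr":[0,0,0]},{"delta_pos":[0,0,0],"dr":[0,0,0]}]'
python3 -m handwheel '[{"delta_pos":[0,0,0],"dr":[0,0,0]},{"delta_pos":[0,0,0],"dr":[0,0,0]},{"delta_pos":[0,0,0],"dr":[0,0,0]},{"delta_pos":[0,0,0],"dr":[0,0,0]}]' 1 12
python3 -m handwheel '[{"delta_pos":[0,0,0.6],"dr":[0,0,0]},{"delta_pos":[0,0,1],"dr":[0,0,0]},{"delta_pos":[0,0,1],"dr":[0,0,0]},{"delta_pos":[0,0,1],"dr":[0,0,0]},{"delta_pos":[0,0,1],"dr":[0,0,0]},{"delta_pos":[-0.5,0.7,0],"dr":[0,0,0]},{"delta_pos":[-0.5,0.9,0],"dr":[0,0,0]},{"delta_pos":[-0.5,0.9,0],"dr":[0,0,0]},{"delta_pos":[-0.5,0.9,0],"dr":[0,0,0]},{"delta_pos":[-0.1,0.9,0],"dr":[0,0,0]}]'
python3 -m handwheel '[{"delta_pos":[0,0.9,0],"dr":[0,0,0]},{"delta_pos":[0,0.9,0],"dr":[0,0,0]},{"delta_pos":[0,0.9,0],"dr":[0,0,0]},{"delta_pos":[0,0.9,0],"dr":[0,0,0]},{"delta_pos":[0,0.9,0],"dr":[0,0,0]},{"delta_pos":[0,0.9,0],"dr":[0,0,0]},{"delta_pos":[0,0.9,0],"dr":[0,0,0]},{"delta_pos":[0,0.9,0],"dr":[0,0,0]},{"delta_pos":[0,0.9,0],"dr":[0,0,0]},{"delta_pos":[0,0,0],"dr":[0,0,0]}]'
```

```text
t: 36.95
eef_pos: [0.5447, -0.2018, 0.0234]
ee_rot: [-3.141, 0.004, 0.001]
force: [-0.9, -0.3, -0.8]
width: 0.0439
gripper_force: 0.0
t: 37.35
eef_pos: [0.5471, -0.2028, 0.0264]
ee_rot: [3.141, -0.003, 0.001]
force: [-0.6, -0.5, 5.5]
width: 0.0263
gripper_force: 12.0
t: 38.35
eef_pos: [0.4812, -0.0729, 0.1633]
ee_rot: [-3.141, -0.0, -0.0]
force: [0.1, -0.5, 0.3]
width: 0.0262
gripper_force: 12.0
t: 39.35
eef_pos: [0.4832, 0.1719, 0.1633]
ee_rot: [-3.141, -0.001, 0.003]
force: [-0.6, -0.6, 0.1]
width: 0.0258
gripper_force: 12.0
```

```bash
python3 -m handwheel '[{"delta_pos":[0,0.17,0],"dr":[0,0,0]},{"delta_pos":[0,0,-0.8],"dr":[0,0,0]},{"delta_pos":[0,0,-0.8],"dr":[0,0,0]},{"delta_pos":[0,0,-0.8],"dr":[0,0,0]},{"delta_pos":[0,0,-0.37],"dr":[0,0,0]},{"delta_pos":[0,0,0],"dr":[0,0,0]}]'
python3 -m handwheel '[{"delta_pos":[0,0,0],"dr":[0,0,0]},{"delta_pos":[0,0,0],"dr":[0,0,0]},{"delta_pos":[0,0,0],"dr":[0,0,0]},{"delta_pos":[0,0,1],"dr":[0,0,0]},{"delta_pos":[0,0,1],"dr":[0,0,0]},{"delta_pos":[0,0,0.8],"dr":[0,0,0]},{"delta_pos":[0,-1,0],"dr":[0,0,0]},{"delta_pos":[0,-1,0],"dr":[0,0,0]},{"delta_pos":[0,-1,0],"dr":[0,0,0]},{"delta_pos":[0,-1,0],"dr":[0,0,0]}]' 0.15
python3 -m handwheel '[{"delta_pos":[0,-1,0],"dr":[0,0,0]},{"delta_pos":[0,-1,0],"dr":[0,0,0]},{"delta_pos":[0.4,-1,0],"dr":[0,0,0]},{"delta_pos":[0.4,-1,0],"dr":[0,0,0]},{"delta_pos":[0.4,-1,0],"dr":[0,0,0]},{"delta_pos":[0.4,-1,0],"dr":[0,0,0]},{"delta_pos":[0.4,-1,0],"dr":[0,0,0]},{"delta_pos":[0.3,-1,0],"dr":[0,0,0]},{"delta_pos":[0.3,-0.6,0],"dr":[0,0,0]},{"delta_pos":[0,0,0],"dr":[0,0,0]}]' 0
python3 corks.py; python3 -c "
from h import *
t=cv2.resize(grab_frame('top')[160:280,120:280,::-1],(480,360));s=cv2.resize(grab_frame('side')[110:200,230:310,::-1],(320,360));cv2.imwrite('pics/p1.png',np.hstack([t,s]))"
```

```text
t: 39.95
eef_pos: [0.4821, 0.1734, 0.0785]
ee_rot: [3.14, 0.002, -0.0]
force: [-0.5, -0.1, -0.3]
width: 0.0261
gripper_force: 12.0
t: 40.95
eef_pos: [0.4829, 0.0536, 0.1646]
ee_rot: [-3.141, -0.001, 0.001]
force: [0.4, -0.0, -0.0]
width: 0.037
gripper_force: 0.0
t: 41.95
eef_pos: [0.5617, -0.2056, 0.1639]
ee_rot: [3.141, -0.001, -0.002]
force: [-0.1, -0.0, -0.6]
width: 0.0441
gripper_force: 0.0
```

View pics/p1.png

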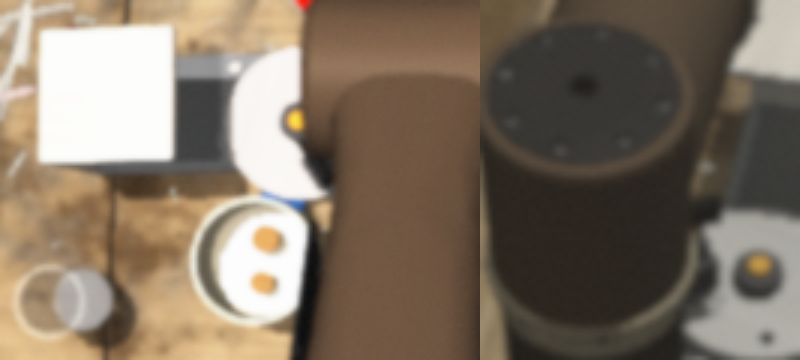

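Two corks stand in the pot. Checking single-camera detections of the remaining two.

```bash
python3 -c "
from corks import *
B=corks()
for c in B:
  for b in B[c]: print(c,b[0],b[1],b[2],b[3])"
```

```text
top [327.2289 168.759 ] 83 [ 0.6926 -0.1775  0.014 ] [ 14. 106. 121.]
top [309.3116 199.7581] 215 [ 0.5991 -0.1223  0.014 ] [ 14. 106. 105.]
top [348.3824 232.5294] 34 [ 0.5007 -0.2366  0.014 ] [ 16. 107. 124.]
top [346.7667 246.3833] 60 [ 0.4599 -0.2311  0.014 ] [ 16. 108. 128.]
side [276.0446 259.9682] 157 [ 0.5881 -0.1446  0.014 ] [ 12. 192. 163.]
side [292.1639 300.6721] 122 [ 0.6582 -0.255   0.014 ] [ 16. 121. 158.]
side [251.1746 314.3016] 63 [ 0.5605 -0.3173  0.014 ] [ 16. 115. 100.]
side [301.8287 328.221 ] 181 [ 0.6985 -0.3241  0.014 ] [ 13. 194. 197.]
side [277.0833 331.4444] 180 [ 0.6377 -0.3471  0.014 ] [ 13.  194.  201.5]
```

```bash
python3 -m handwheel '[{"delta_pos":[-0.03,-0.95,0],"dr":[0,0,0]},{"delta_pos":[0,-0.95,0],"dr":[0,0,0]},{"delta_pos":[0,-0.95,0],"dr":[0,0,0]},{"delta_pos":[0,-0.95,-0.8],"dr":[0,0,0]},{"delta_pos":[0,0,-1],"dr":[0,0,0]},{"delta_pos":[0,0,-1],"dr":[0,0,0]},{"delta_pos":[0,0,0],"dr":[0,0,0]},{"delta_pos":[0,0,-0.9],"dr":[0,0,0]},{"delta_pos":[0,0,-0.9],"dr":[0,0,0]},{"delta_pos":[0,0,0],"dr":[0,0,0]}]'
python3 -m handwheel '[{"delta_pos":[0,0,0],"dr":[0,0,0]},{"delta_pos":[0,0,0],"dr":[0,0,0]},{"delta_pos":[0,0,0],"dr":[0,0,0]},{"delta_pos":[0,0,0],"dr":[0,0,0]}]' 1 12
python3 -m handwheel '[{"delta_pos":[0,0,0.6],"dr":[0,0,0]},{"delta_pos":[0,0,1],"dr":[0,0,0]},{"delta_pos":[0,0,1],"dr":[0,0,0]},{"delta_pos":[0,0,1],"dr":[0,0,0]},{"delta_pos":[0,0,1],"dr":[0,0,0]},{"delta_pos":[-0.5,0.7,0],"dr":[0,0,0]},{"delta_pos":[-0.5,1,0],"dr":[0,0,0]},{"delta_pos":[-0.5,1,0],"dr":[0,0,0]},{"delta_pos":[-0.5,1,0],"dr":[0,0,0]},{"delta_pos":[-0.5,1,0],"dr":[0,0,0]}]'
python3 -m handwheel '[{"delta_pos":[-0.5,1,0],"dr":[0,0,0]},{"delta_pos":[-0.3,1,0],"dr":[0,0,0]},{"delta_pos":[0,1,0],"dr":[0,0,0]},{"delta_pos":[0,1,0],"dr":[0,0,0]},{"delta_pos":[0,1,0],"dr":[0,0,0]},{"delta_pos":[0,1,0],"dr":[0,0,0]},{"delta_pos":[0,1,0],"dr":[0,0,0]},{"delta_pos":[0,1,0],"dr":[0,0,0]},{"delta_pos":[0,0,0],"dr":[0,0,0]}]'
```

```text
t: 43.25
eef_pos: [0.5586, -0.3164, 0.024]
ee_rot: [-3.14, 0.004, 0.001]
force: [-1.5, 0.1, 0.1]
width: 0.0438
gripper_force: 0.0
t: 43.65
eef_pos: [0.5612, -0.3179, 0.0276]
ee_rot: [3.141, -0.003, 0.001]
force: [0.4, -0.5, 5.8]
width: 0.0259
gripper_force: 12.0
t: 44.65
eef_pos: [0.4842, -0.1756, 0.1641]
ee_rot: [-3.141, -0.001, -0.0]
force: [0.2, 0.2, 0.7]
width: 0.0262
gripper_force: 12.0
t: 45.55
eef_pos: [0.4614, 0.066, 0.1644]
ee_rot: [-3.141, -0.002, 0.003]
force: [0.4, -1.4, 0.6]
width: 0.0263
gripper_force: 12.0
```

Held. I'll drop this one in the free +y side of the pot from just above the rim.

```bash
python3 -m handwheel '[{"delta_pos":[0,1,0],"dr":[0,0,0]},{"delta_pos":[0,1,0],"dr":[0,0,0]},{"delta_pos":[0,1,0],"dr":[0,0,0]},{"delta_pos":[0,1,0],"dr":[0,0,0]},{"delta_pos":[0,0.65,0],"dr":[0,0,0]},{"delta_pos":[0,0,-0.7],"dr":[0,0,0]},{"delta_pos":[0,0,-0.68],"dr":[0,0,0]},{"delta_pos":[0,0,0],"dr":[0,0,0]},{"delta_pos":[0,0,0],"dr":[0,0,0]},{"delta_pos":[0,0,0],"dr":[0,0,0]}]'
python3 -m handwheel '[{"delta_pos":[0,0,0],"dr":[0,0,0]},{"delta_pos":[0,0,0],"dr":[0,0,0]},{"delta_pos":[0,0,0],"dr":[0,0,0]},{"delta_pos":[0,0,0],"dr":[0,0,0]},{"delta_pos":[0,0,0.7],"dr":[0,0,0]},{"delta_pos":[0,0,0.7],"dr":[0,0,0]},{"delta_pos":[0,-1,0],"dr":[0,0,0]},{"delta_pos":[0,-1,0],"dr":[0,0,0]},{"delta_pos":[0,-1,0],"dr":[0,0,0]},{"delta_pos":[0,-1,0],"dr":[0,0,0]}]' 0
python3 -m handwheel '[{"delta_pos":[0.6,-1,0],"dr":[0,0,0]},{"delta_pos":[0.7,-1,0],"dr":[0,0,0]},{"delta_pos":[0.7,-1,0],"dr":[0,0,0]},{"delta_pos":[0.7,-1,0],"dr":[0,0,0]},{"delta_pos":[0.7,-1,0],"dr":[0,0,0]},{"delta_pos":[0.7,-1,0],"dr":[0,0,0]},{"delta_pos":[0.7,-1,0],"dr":[0,0,0]},{"delta_pos":[0.7,-1,0],"dr":[0,0,0]},{"delta_pos":[0.7,-1,0],"dr":[0,0,0]},{"delta_pos":[0.35,-1,0],"dr":[0,0,0]}]' -0.1
python3 -c "
from corks import *
B=corks()
for b in B['side']+B['top']: print(b[0],b[1],b[2],b[3])"
```

```text
t: 46.55
eef_pos: [0.4616, 0.2031, 0.1234]
ee_rot: [-3.141, -0.001, 0.0]
force: [0.4, 0.3, 0.8]
width: 0.0266
gripper_force: 12.0
t: 47.55
eef_pos: [0.4608, 0.082, 0.1644]
ee_rot: [-3.141, -0.0, 0.001]
force: [0.1, 0.0, 0.3]
width: 0.0438
gripper_force: 0.0
t: 48.55
eef_pos: [0.6588, -0.2184, 0.1637]
ee_rot: [3.141, 0.0, 0.001]
force: [-0.2, 0.5, -0.6]
width: 0.0483
gripper_force: 0.0
tri [ 0.6949 -0.3274  0.0192] z14: [ 0.6953 -0.3269] [378. 169.] 49 183 [ 12 176 160] [ 12 196 196]
tri [ 0.6568 -0.2559  0.0129] z14: [ 0.6567 -0.2559] [354. 181.] 82 102 [ 15 122 108] [ 16 117 108]
tri [ 0.6388 -0.3491  0.0203] z14: [ 0.6391 -0.3488] [385. 186.] 143 181 [ 12 196 194] [ 11 185 135]
[275.4797 259.6689] 148 [ 0.5863 -0.144   0.014 ] [ 12.  185.5 119. ]
[292.7843 300.8529] 102 [ 0.6599 -0.2551  0.014 ] [ 16.  117.5 108. ]
[301.8087 328.1967] 183 [ 0.6985 -0.3241  0.014 ] [ 12. 196. 196.]
[277.1492 331.5138] 181 [ 0.6379 -0.3472  0.014 ] [ 11. 185. 135.]
[377.6939 168.5918] 49 [ 0.6921 -0.3298  0.014 ] [ 12. 176. 160.]
[353.9146 181.4024] 82 [ 0.6535 -0.2568  0.014 ] [ 15.  122.  108.5]
[385.0979 185.5524] 143 [ 0.6403 -0.3504  0.014 ] [ 12. 196. 194.]
```

```bash
python3 -m handwheel '[{"delta_pos":[0,-0.65,0],"dr":[0,0,0]},{"delta_pos":[0,-0.64,0],"dr":[0,0,0]},{"delta_pos":[0,0,-1],"dr":[0,0,0]},{"delta_pos":[0,0,-1],"dr":[0,0,0]},{"delta_pos":[0,0,-0.9],"dr":[0,0,0]},{"delta_pos":[0,0,0],"dr":[0,0,0]},{"delta_pos":[0,0,-0.9],"dr":[0,0,0]},{"delta_pos":[0,0,-0.75],"dr":[0,0,0]},{"delta_pos":[0,0,0],"dr":[0,0,0]}]'
python3 -m handwheel '[{"delta_pos":[0,0,0],"dr":[0,0,0]},{"delta_pos":[0,0,0],"dr":[0,0,0]},{"delta_pos":[0,0,0],"dr":[0,0,0]},{"delta_pos":[0,0,0],"dr":[0,0,0]}]' 1 12
python3 -m handwheel '[{"delta_pos":[0,0,0.6],"dr":[0,0,0]},{"delta_pos":[0,0,1],"dr":[0,0,0]},{"delta_pos":[0,0,1],"dr":[0,0,0]},{"delta_pos":[0,0,1],"dr":[0,0,0]},{"delta_pos":[0,0,1],"dr":[0,0,0]},{"delta_pos":[-0.9,0.7,0],"dr":[0,0,0]},{"delta_pos":[-0.9,0.9,0],"dr":[0,0,0]},{"delta_pos":[-0.9,0.9,0],"dr":[0,0,0]},{"delta_pos":[-0.9,0.9,0],"dr":[0,0,0]},{"delta_pos":[-0.9,0.9,0],"dr":[0,0,0]}]'
python3 -m handwheel '[{"delta_pos":[-0.9,0.9,0],"dr":[0,0,0]},{"delta_pos":[-0.9,0.9,0],"dr":[0,0,0]},{"delta_pos":[-0.3,1,0],"dr":[0,0,0]},{"delta_pos":[0,1,0],"dr":[0,0,0]},{"delta_pos":[0,1,0],"dr":[0,0,0]},{"delta_pos":[0,1,0],"dr":[0,0,0]},{"delta_pos":[0,1,0],"dr":[0,0,0]},{"delta_pos":[0,0,0],"dr":[0,0,0]}]'
```

```text
t: 49.55
eef_pos: [0.656, -0.2557, 0.0262]
ee_rot: [-3.141, 0.004, 0.0]
force: [-0.5, -0.4, -0.8]
width: 0.0486
gripper_force: 0.0
t: 49.95
eef_pos: [0.6588, -0.2561, 0.0298]
ee_rot: [3.141, -0.003, 0.001]
force: [-0.0, -0.4, 6.4]
width: 0.0319
gripper_force: 12.0
t: 50.95
eef_pos: [0.5213, -0.1259, 0.1661]
ee_rot: [-3.141, -0.001, 0.0]
force: [0.6, 1.2, 0.9]
width: 0.0322
gripper_force: 12.0
t: 51.75
eef_pos: [0.4599, 0.08, 0.1665]
ee_rot: [-3.14, -0.002, 0.003]
force: [-0.0, -0.6, -0.8]
width: 0.0322
gripper_force: 12.0
```

```bash
python3 -m handwheel '[{"delta_pos":[0,0.8,0],"dr":[0,0,0]},{"delta_pos":[0,0.8,0],"dr":[0,0,0]},{"delta_pos":[0,0.5,0],"dr":[0,0,0]},{"delta_pos":[0,0,-0.7],"dr":[0,0,0]},{"delta_pos":[0,0,-0.7],"dr":[0,0,0]},{"delta_pos":[0,0,0],"dr":[0,0,0]},{"delta_pos":[0,0,0],"dr":[0,0,0]},{"delta_pos":[0,0,0],"dr":[0,0,0]}]'
python3 -m handwheel '[{"delta_pos":[0,0,0],"dr":[0,0,0]},{"delta_pos":[0,0,0],"dr":[0,0,0]},{"delta_pos":[0,0,0],"dr":[0,0,0]},{"delta_pos":[0,0,0],"dr":[0,0,0]},{"delta_pos":[0,0,0.8],"dr":[0,0,0]},{"delta_pos":[0,0,0.8],"dr":[0,0,0]},{"delta_pos":[0,-1,0.8],"dr":[0,0,0]},{"delta_pos":[0,-1,0],"dr":[0,0,0]},{"delta_pos":[0,-1,0],"dr":[0,0,0]},{"delta_pos":[0,-1,0],"dr":[0,0,0]}]' -0.1
python3 -m handwheel '[{"delta_pos":[0.5,-1,0],"dr":[0,0,0]},{"delta_pos":[0.8,-1,0],"dr":[0,0,0]},{"delta_pos":[0.8,-1,0],"dr":[0,0,0]},{"delta_pos":[0.8,-1,0],"dr":[0,0,0]},{"delta_pos":[0.8,-1,0],"dr":[0,0,0]},{"delta_pos":[0.8,-1,0],"dr":[0,0,0]},{"delta_pos":[0.8,-1,0],"dr":[0,0,0]},{"delta_pos":[0,-1,0],"dr":[0,0,0]},{"delta_pos":[0,0,0],"dr":[0,0,0]}]'
python3 - <<'E'
from corks import *
t=grab_frame('top')[...,::-1];s=grab_frame('side')[...,::-1]
r=lambda f,x0,y0,x1,y1,w,h:cv2.resize(f[y0:y1,x0:x1],(w,h),interpolation=cv2.INTER_CUBIC)
cv2.imwrite('pics/p2.png',np.hstack([r(t,165,190,305,290,420,300),r(s,225,120,305,200,300,300)]))
for n in("lid_knob","pot_mouth"):
    a=mark_of("top",n);b=mark_of("side",n)
    for i in a[:1]: print(n,i,at("top",i["location"],.032 if n=="lid_knob" else .095))
    for i in b[:1]: print(n,i,at("side",i["location"],.032 if n=="lid_knob" else .095))
E
```

```text
t: 52.55
eef_pos: [0.4601, 0.1404, 0.1249]
ee_rot: [-3.141, -0.001, 0.0]
force: [0.9, 0.6, 0.3]
width: 0.0322
gripper_force: 12.0
t: 53.55
eef_pos: [0.4594, 0.0193, 0.1962]
ee_rot: [-3.141, -0.001, 0.001]
force: [0.3, 0.2, -0.3]
width: 0.0481
gripper_force: 0.0
t: 54.45
eef_pos: [0.6184, -0.2229, 0.1945]
ee_rot: [3.141, 0.002, -0.003]
force: [0.1, 0.0, 0.1]
width: 0.0485
gripper_force: 0.0
lid_knob {'location': [242.6, 222.1], 'conf': 0.57} [ 0.4654 -0.0539  0.032 ]
pot_mouth {'location': [206.8, 245.8], 'conf': 0.85} [0.4629 0.1678 0.095 ]
pot_mouth {'location': [258.9, 147.9], 'conf': 0.94} [0.4555 0.1866 0.095 ]
```

View pics/p2.png

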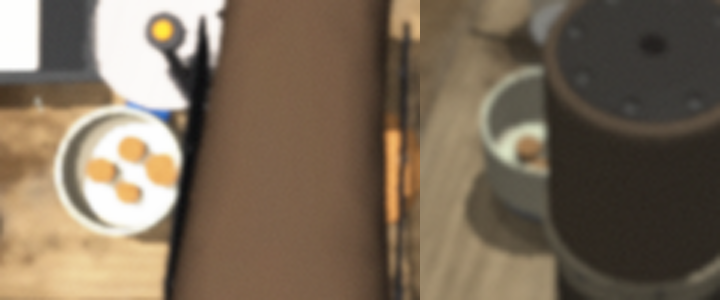

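All four corks stand on the pot floor. Fetching the lid at (0.462, -0.048).

```bash
python3 -m handwheel '[{"delta_pos":[-0.52,0.58,0],"dr":[0,0,-8.2]},{"delta_pos":[-0.52,0.58,0],"dr":[0,0,-8.2]},{"delta_pos":[-0.52,0.58,0],"dr":[0,0,-8.2]},{"delta_pos":[-0.52,0.58,0],"dr":[0,0,-8.2]},{"delta_pos":[-0.52,0.58,0],"dr":[0,0,-8.2]},{"delta_pos":[-0.52,0.58,0],"dr":[0,0,-8.2]},{"delta_pos":[-0.52,0.58,0],"dr":[0,0,-8.2]},{"delta_pos":[-0.52,0.58,0],"dr":[0,0,-8.2]},{"delta_pos":[-0.52,0.58,0],"dr":[0,0,-8.2]},{"delta_pos":[-0.52,0.58,0],"dr":[0,0,-8.2]}]' 0.1
python3 -m handwheel '[{"delta_pos":[0,0,-0.9],"dr":[0,0,-8.2]},{"delta_pos":[0,0,-0.9],"dr":[0,0,0]},{"delta_pos":[0,0,-0.9],"dr":[0,0,0]},{"delta_pos":[0,0,0],"dr":[0,0,0]},{"delta_pos":[0,0,0],"dr":[0,0,0]}]'
```

```text
t: 55.75
eef_pos: [0.4617, -0.0445, 0.1962]
ee_rot: [-3.141, 0.0, -1.435]
force: [0.5, -0.1, 1.1]
width: 0.0391
gripper_force: 0.0
t: 56.25
eef_pos: [0.4626, -0.0454, 0.1154]
ee_rot: [3.141, -0.0, -1.573]
force: [0.1, -0.4, 0.5]
width: 0.0397
gripper_force: 0.0
```

```bash
python3 -m handwheel '[{"delta_pos":[-0.02,-0.08,-0.6],"dr":[0,0,0]},{"delta_pos":[0,0,-0.6],"dr":[0,0,0]},{"delta_pos":[0,0,-0.6],"dr":[0,0,0]},{"delta_pos":[0,0,-0.5],"dr":[0,0,0]},{"delta_pos":[0,0,-0.22],"dr":[0,0,0]},{"delta_pos":[0,0,0],"dr":[0,0,0]}]'
python3 -m handwheel '[{"delta_pos":[0,0,0],"dr":[0,0,0]},{"delta_pos":[0,0,0],"dr":[0,0,0]},{"delta_pos":[0,0,0],"dr":[0,0,0]},{"delta_pos":[0,0,0],"dr":[0,0,0]}]' 1 40
python3 -m handwheel '[{"delta_pos":[0,0,0.4],"dr":[0,0,0]},{"delta_pos":[0,0,0.9],"dr":[0,0,0]},{"delta_pos":[0,0,0.9],"dr":[0,0,0]},{"delta_pos":[0,0,0.9],"dr":[0,0,0]},{"delta_pos":[0,0,0.9],"dr":[0,0,0]},{"delta_pos":[0,0,0.9],"dr":[0,0,0]},{"delta_pos":[0,0,0.6],"dr":[0,0,0]},{"delta_pos":[0,0.5,0],"dr":[0,0,0]},{"delta_pos":[0,0.8,0],"dr":[0,0,0]},{"delta_pos":[0,0.8,0],"dr":[0,0,0]}]'
python3 -m handwheel '[{"delta_pos":[0,0.8,0],"dr":[0,0,0]},{"delta_pos":[0,0.8,0],"dr":[0,0,0]},{"delta_pos":[0,0.8,0],"dr":[0,0,0]},{"delta_pos":[0,0.8,0],"dr":[0,0,0]},{"delta_pos":[0,0.8,0],"dr":[0,0,0]},{"delta_pos":[0,0.5,0],"dr":[0,0,0]},{"delta_pos":[0,0.3,0],"dr":[0,0,0]},{"delta_pos":[0,0,0],"dr":[0,0,0]},{"delta_pos":[0,0,0],"dr":[0,0,0]}]'
```

```text
t: 56.85
eef_pos: [0.4623, -0.048, 0.0396]
ee_rot: [-3.141, -0.0, -1.573]
force: [-0.1, 0.7, 0.6]
width: 0.0399
gripper_force: 0.0
t: 57.25
eef_pos: [0.4624, -0.048, 0.04]
ee_rot: [-3.14, 0.0, -1.574]
force: [-1.5, 1.2, 7.0]
width: 0.0232
gripper_force: 40.0
t: 58.25
eef_pos: [0.4616, 0.0153, 0.2045]
ee_rot: [-3.141, 0.001, -1.575]
force: [0.1, -0.1, -1.8]
width: 0.0231
gripper_force: 40.0
t: 59.15
eef_pos: [0.4617, 0.1583, 0.2041]
ee_rot: [3.141, -0.0, -1.574]
force: [0.3, 0.0, -0.8]
width: 0.0233
gripper_force: 40.0
```

```bash
python3 -m handwheel '[{"delta_pos":[0,0.4,0],"dr":[0,0,0]},{"delta_pos":[0,0.32,0],"dr":[0,0,0]},{"delta_pos":[0,0,-0.6],"dr":[0,0,0]},{"delta_pos":[0,0,-0.6],"dr":[0,0,0]},{"delta_pos":[0,0,-0.5],"dr":[0,0,0]},{"delta_pos":[0,0,-0.4],"dr":[0,0,0]},{"delta_pos":[0,0,0],"dr":[0,0,0]},{"delta_pos":[0,0,0],"dr":[0,0,0]}]'
python3 -m handwheel '[{"delta_pos":[0,0,-0.2],"dr":[0,0,0]},{"delta_pos":[0,0,-0.15],"dr":[0,0,0]},{"delta_pos":[0,0,0],"dr":[0,0,0]},{"delta_pos":[0,0,0],"dr":[0,0,0]}]'
```

```text
t: 59.95
eef_pos: [0.4621, 0.1806, 0.1414]
ee_rot: [-3.141, -0.0, -1.574]
force: [0.6, 0.2, -1.0]
width: 0.0233
gripper_force: 40.0
t: 60.35
eef_pos: [0.4619, 0.1805, 0.1307]
ee_rot: [-3.142, -0.0, -1.574]
force: [0.2, -0.6, -1.0]
width: 0.0232
gripper_force: 40.0
```

```bash
python3 -m handwheel '[{"delta_pos":[0,0,-0.06],"dr":[0,0,0]},{"delta_pos":[0,0,-0.02],"dr":[0,0,0]},{"delta_pos":[0,0,0],"dr":[0,0,0]},{"delta_pos":[0,0,0],"dr":[0,0,0]}]'
python3 -m handwheel '[{"delta_pos":[0,0,0],"dr":[0,0,0]},{"delta_pos":[0,0,0],"dr":[0,0,0]},{"delta_pos":[0,0,0],"dr":[0,0,0]},{"delta_pos":[0,0,0.5],"dr":[0,0,0]},{"delta_pos":[0,0,1],"dr":[0,0,0]},{"delta_pos":[0,0,1],"dr":[0,0,0]},{"delta_pos":[0,0,1],"dr":[0,0,0]},{"delta_pos":[0,0,0],"dr":[0,0,0]}]' 0.1
```

```text
t: 60.75
eef_pos: [0.4622, 0.1807, 0.1291]
ee_rot: [-3.141, 0.001, -1.574]
force: [-2.9, -0.4, 6.6]
width: 0.0229
gripper_force: 40.0
t: 61.55
eef_pos: [0.4638, 0.1816, 0.2374]
ee_rot: [-3.136, 0.004, -1.573]
force: [-0.5, 0.2, -1.3]
width: 0.0393
gripper_force: 0.0
```

The lid is seated (contact at TCP z 0.129, the same height as when it was picked). Back to the plunger.

```bash
python3 -m handwheel '[{"delta_pos":[0.35,-0.29,0],"dr":[0,0,-7.2]},{"delta_pos":[0.35,-0.29,0],"dr":[0,0,-7.2]},{"delta_pos":[0.35,-0.29,0],"dr":[0,0,-7.2]},{"delta_pos":[0.35,-0.29,0],"dr":[0,0,-7.2]},{"delta_pos":[0.35,-0.29,0],"dr":[0,0,-7.2]},{"delta_pos":[0.35,-0.29,0],"dr":[0,0,-7.2]},{"delta_pos":[0.35,-0.29,0],"dr":[0,0,-7.2]},{"delta_pos":[0.35,-0.29,0],"dr":[0,0,-7.2]},{"delta_pos":[0,0,0],"dr":[0,0,0]},{"delta_pos":[0,0,0],"dr":[0,0,0]}]'
python3 -c "
from h import *
save('side','pl.png',(220,110,330,210),5)"
```

```text
t: 62.55
eef_pos: [0.5456, 0.1107, 0.2326]
ee_rot: [3.141, -0.001, -2.577]
force: [1.2, 0.4, -0.5]
width: 0.0395
gripper_force: 0.0
```

```bash
python3 -m handwheel '[{"delta_pos":[0,0,-0.7],"dr":[0,0,0]},{"delta_pos":[0,0,-0.7],"dr":[0,0,0]},{"delta_pos":[0,0,-0.7],"dr":[0,0,0]},{"delta_pos":[0,0,-0.7],"dr":[0,0,0]},{"delta_pos":[0,0,-0.4],"dr":[0,0,0]},{"delta_pos":[0,0,0],"dr":[0,0,0]},{"delta_pos":[0,0,0],"dr":[0,0,0]}]'
```

```text
t: 63.3
eef_pos: [0.5461, 0.1111, 0.1379]
ee_rot: [-3.141, 0.0, -2.578]
force: [0.5, -0.5, 0.4]
width: 0.0398
gripper_force: 0.0
```

View pics/pl.png

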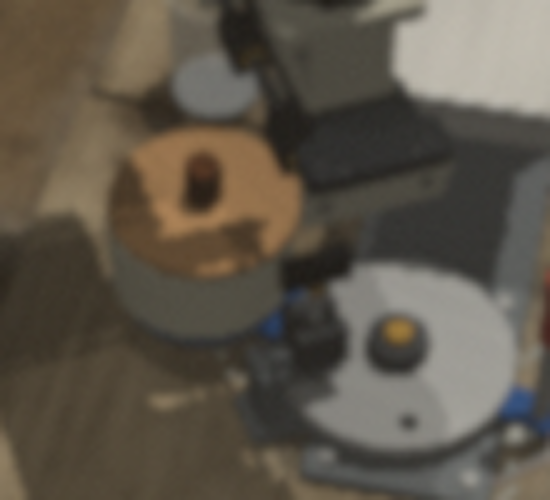

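The lid sits level on the pot with its knob at crop (203,178). Gripping the tee, pulling it and twisting.

```bash
python3 -m handwheel '[{"delta_pos":[0.04,0,0],"dr":[0,0,0]},{"delta_pos":[0,0,0],"dr":[0,0,0]},{"delta_pos":[0,0,0],"dr":[0,0,0]},{"delta_pos":[0,0,0],"dr":[0,0,0]},{"delta_pos":[0,0,0],"dr":[0,0,0]}]' 1 40
python3 -m handwheel '[{"delta_pos":[0,0,0.2],"dr":[0,0,0]},{"delta_pos":[0,0,0.2],"dr":[0,0,0]},{"delta_pos":[0,0,0.2],"dr":[0,0,0]},{"delta_pos":[0,0,0.17],"dr":[0,0,0]},{"delta_pos":[0,0,0],"dr":[0,0,0]},{"delta_pos":[0,0,0],"dr":[0,0,0]}]'
```

```text
t: 63.8
eef_pos: [0.5472, 0.111, 0.1376]
ee_rot: [3.141, 0.001, -2.579]
force: [-0.4, 0.9, 1.8]
width: 0.0121
gripper_force: 40.0
t: 64.4
eef_pos: [0.5469, 0.1109, 0.1602]
ee_rot: [3.141, 0.0, -2.579]
force: [1.2, 1.7, -7.4]
width: 0.0116
gripper_force: 40.0
```

```bash
python3 -m handwheel '[{"delta_pos":[0,0,0],"dr":[0,0,8]},{"delta_pos":[0,0,0],"dr":[0,0,8]},{"delta_pos":[0,0,0],"dr":[0,0,8]},{"delta_pos":[0,0,0],"dr":[0,0,8]},{"delta_pos":[0,0,0],"dr":[0,0,8]},{"delta_pos":[0,0,0],"dr":[0,0,8]},{"delta_pos":[0,0,0],"dr":[0,0,8]},{"delta_pos":[0,0,0],"dr":[0,0,8]},{"delta_pos":[0,0,0],"dr":[0,0,0]},{"delta_pos":[0,0,0],"dr":[0,0,0]}]'
python3 -m handwheel '[{"delta_pos":[0,0,-0.1],"dr":[0,0,0]},{"delta_pos":[0,0,0],"dr":[0,0,0]},{"delta_pos":[0,0,0],"dr":[0,0,0]}]'
```

```text
t: 65.4
eef_pos: [0.5479, 0.1106, 0.1604]
ee_rot: [-3.14, -0.001, -1.464]
force: [5.1, -1.0, -7.3]
width: 0.0117
gripper_force: 40.0
t: 65.7
eef_pos: [0.5479, 0.1107, 0.1573]
ee_rot: [-3.14, -0.0, -1.464]
force: [5.8, -1.7, -7.2]
width: 0.0113
gripper_force: 40.0
```

```bash
python3 -m handwheel '[{"delta_pos":[0,0,0],"dr":[0,0,0]},{"delta_pos":[0,0,0],"dr":[0,0,0]},{"delta_pos":[0,0,0],"dr":[0,0,0]},{"delta_pos":[0,0,1],"dr":[0,0,0]},{"delta_pos":[0,0,1],"dr":[0,0,0]},{"delta_pos":[0,0,0.4],"dr":[0,0,0]}]' 0.1
python3 -m handwheel '[{"delta_pos":[0.53,0,0],"dr":[0,0,7.6]},{"delta_pos":[0.53,0,0],"dr":[0,0,7.6]},{"delta_pos":[0.53,0,0],"dr":[0,0,7.6]},{"delta_pos":[0.53,0,0],"dr":[0,0,7.6]},{"delta_pos":[0.53,0,0],"dr":[0,0,7.6]},{"delta_pos":[0.53,0,0],"dr":[0,0,7.6]},{"delta_pos":[0.53,0.03,0],"dr":[0,0,7.6]},{"delta_pos":[0.53,0.03,0],"dr":[0,0,7.6]},{"delta_pos":[0.56,0.02,0],"dr":[0,0,7.6]},{"delta_pos":[0,0,0],"dr":[0,0,0]}]'
python3 -c "
from ov import *
ov('ov4.png',np.array([.5475,.111]),[None,1.68,.56],.166)"
```

```text
t: 66.3
eef_pos: [0.5481, 0.1112, 0.2326]
ee_rot: [-3.138, 0.001, -1.462]
force: [0.5, -0.2, -0.4]
width: 0.0389
gripper_force: 0.0
t: 67.3
eef_pos: [0.6921, 0.1132, 0.2282]
ee_rot: [3.141, 0.001, -0.265]
force: [-1.9, 0.3, 0.6]
width: 0.0394
gripper_force: 0.0
```

View pics/ov4.png

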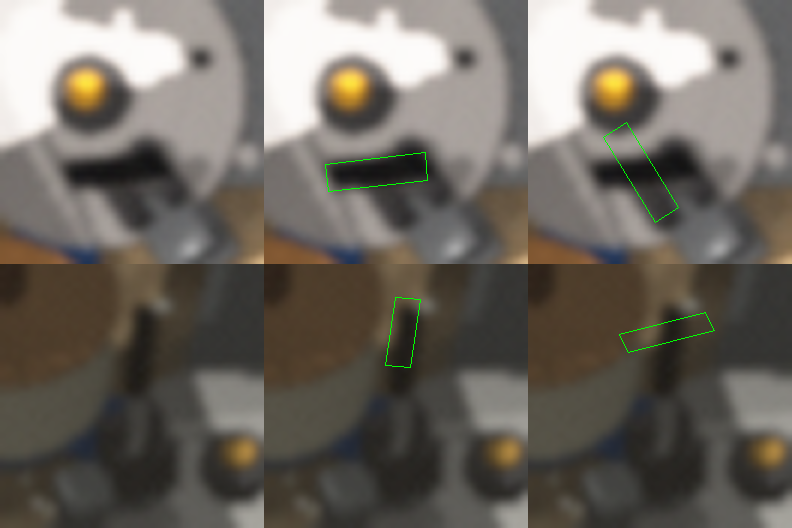

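The tee is out and crosswise. Swinging the pot back.

```bash
python3 -m handwheel '[{"delta_pos":[0,0,-0.7],"dr":[0,0,0]},{"delta_pos":[0,0,-0.7],"dr":[0,0,0]},{"delta_pos":[0,0,-0.7],"dr":[0,0,0]},{"delta_pos":[0,0,-0.6],"dr":[0,0,0]},{"delta_pos":[0,0,0],"dr":[0,0,0]},{"delta_pos":[0,0,0],"dr":[0,0,0]}]'
python3 -m handwheel '[{"delta_pos":[0,0,0],"dr":[0,0,0]},{"delta_pos":[0,0,0],"dr":[0,0,0]},{"delta_pos":[0,0,0],"dr":[0,0,0]},{"delta_pos":[0,0,0],"dr":[0,0,0]}]' 1 10
python3 -m handwheel '[{"delta_pos":[-0.147,-0.418,0],"dr":[0,0,-7.6]},{"delta_pos":[-0.201,-0.395,0],"dr":[0,0,-7.6]},{"delta_pos":[-0.252,-0.365,0],"dr":[0,0,-7.6]},{"delta_pos":[0,0,0],"dr":[0,0,0]}]'
```

```text
t: 68.0
eef_pos: [0.6908, 0.1132, 0.1489]
ee_rot: [3.141, -0.0, -0.269]
force: [-0.3, -0.1, 0.5]
width: 0.0395
gripper_force: 0.0
t: 68.4
eef_pos: [0.6922, 0.1137, 0.1499]
ee_rot: [-3.14, -0.003, -0.268]
force: [1.4, 1.6, 6.0]
width: 0.0199
gripper_force: 10.0
t: 68.8
eef_pos: [0.6725, 0.0774, 0.1498]
ee_rot: [-3.141, -0.0, -0.671]
force: [-2.5, 2.8, 6.6]
width: 0.0194
gripper_force: 10.0
```

```bash
python3 -m handwheel '[{"delta_pos":[-0.297,-0.328,0],"dr":[0,0,-7.6]},{"delta_pos":[-0.338,-0.286,0],"dr":[0,0,-7.6]},{"delta_pos":[-0.373,-0.239,0],"dr":[0,0,-7.6]},{"delta_pos":[-0.402,-0.187,0],"dr":[0,0,-7.6]},{"delta_pos":[-0.423,-0.132,0],"dr":[0,0,-7.6]},{"delta_pos":[-0.437,-0.075,0],"dr":[0,0,-7.6]},{"delta_pos":[-0.443,-0.016,0],"dr":[0,0,-7.6]},{"delta_pos":[0,0,0],"dr":[0,0,0]},{"delta_pos":[0,0,0],"dr":[0,0,0]}]'
python3 -m handwheel '[{"delta_pos":[-0.06,0,0],"dr":[0,0,0]},{"delta_pos":[0,0,0],"dr":[0,0,0]},{"delta_pos":[0,0,0],"dr":[0,0,0]}]'
```

```text
t: 69.7
eef_pos: [0.5945, 0.0419, 0.1498]
ee_rot: [-3.135, 0.003, -1.594]
force: [6.8, 5.8, 0.4]
width: 0.0198
gripper_force: 10.0
t: 70.0
eef_pos: [0.5943, 0.0419, 0.1499]
ee_rot: [-3.133, 0.003, -1.594]
force: [14.2, 4.2, -3.6]
width: 0.0198
gripper_force: 10.0
```

```bash
python3 -m handwheel '[{"delta_pos":[0,0,0],"dr":[0,0,0]},{"delta_pos":[0,0,0],"dr":[0,0,0]},{"delta_pos":[0,0,0],"dr":[0,0,0]},{"delta_pos":[0,0,0.9],"dr":[0,0,0]},{"delta_pos":[0,0,1],"dr":[0,0,0]},{"delta_pos":[0,0,1],"dr":[0,0,0]},{"delta_pos":[-0.5,0.8,0],"dr":[0,0,2.5]},{"delta_pos":[-0.5,0.8,0],"dr":[0,0,2.5]},{"delta_pos":[-0.53,0.7,0],"dr":[0,0,2.5]},{"delta_pos":[0,0,0],"dr":[0,0,0]}]' 0.1
python3 -m handwheel '[{"delta_pos":[0,0,-0.7],"dr":[0,0,0]},{"delta_pos":[0,0,-0.7],"dr":[0,0,0]},{"delta_pos":[0,0,-0.7],"dr":[0,0,0]},{"delta_pos":[0,0,-0.4],"dr":[0,0,0]},{"delta_pos":[0,0,0],"dr":[0,0,0]},{"delta_pos":[0,0,0],"dr":[0,0,0]}]'
```

```text
t: 71.0
eef_pos: [0.5421, 0.1102, 0.2354]
ee_rot: [3.141, 0.0, -1.461]
force: [0.0, -0.3, -0.3]
width: 0.0394
gripper_force: 0.0
t: 71.6
eef_pos: [0.5443, 0.1088, 0.1608]
ee_rot: [3.142, -0.0, -1.464]
force: [0.2, 1.2, 0.3]
width: 0.0396
gripper_force: 0.0
```

```bash
python3 -m handwheel '[{"delta_pos":[0.11,0.07,-0.08],"dr":[0,0,0]},{"delta_pos":[0,0,0],"dr":[0,0,0]},{"delta_pos":[0,0,0],"dr":[0,0,0]},{"delta_pos":[0,0,0],"dr":[0,0,0]},{"delta_pos":[0,0,0],"dr":[0,0,0]}]' 1 40
python3 -m handwheel '[{"delta_pos":[0,0,0.1],"dr":[0,0,0]},{"delta_pos":[0,0,0],"dr":[0,0,-8]},{"delta_pos":[0,0,0],"dr":[0,0,-8]},{"delta_pos":[0,0,0],"dr":[0,0,-8]},{"delta_pos":[0,0,0],"dr":[0,0,-8]},{"delta_pos":[0,0,0],"dr":[0,0,-8]},{"delta_pos":[0,0,0],"dr":[0,0,-8]},{"delta_pos":[0,0,0],"dr":[0,0,-8]},{"delta_pos":[0,0,0],"dr":[0,0,-8]},{"delta_pos":[0,0,0],"dr":[0,0,0]}]'
python3 -m handwheel '[{"delta_pos":[0,0,-0.15],"dr":[0,0,0]},{"delta_pos":[0,0,-0.15],"dr":[0,0,0]},{"delta_pos":[0,0,-0.15],"dr":[0,0,0]},{"delta_pos":[0,0,-0.15],"dr":[0,0,0]},{"delta_pos":[0,0,0],"dr":[0,0,0]},{"delta_pos":[0,0,0],"dr":[0,0,0]}]'
python3 -m handwheel '[{"delta_pos":[0,0,-0.1],"dr":[0,0,0]},{"delta_pos":[0,0,0],"dr":[0,0,0]},{"delta_pos":[0,0,0],"dr":[0,0,0]}]'
```

```text
t: 72.1
eef_pos: [0.5479, 0.1114, 0.1583]
ee_rot: [-3.14, 0.0, -1.464]
force: [2.5, 0.1, -1.0]
width: 0.0119
gripper_force: 40.0
t: 73.1
eef_pos: [0.5474, 0.1115, 0.1606]
ee_rot: [3.141, 0.0, -2.583]
force: [4.0, 1.5, -7.1]
width: 0.0117
gripper_force: 40.0
t: 73.7
eef_pos: [0.5474, 0.1113, 0.1428]
ee_rot: [3.141, 0.0, -2.581]
force: [3.3, 3.0, -5.8]
width: 0.0118
gripper_force: 40.0
t: 74.0
eef_pos: [0.5474, 0.1112, 0.1399]
ee_rot: [3.141, 0.0, -2.581]
force: [2.2, 3.9, -5.5]
width: 0.0117
gripper_force: 40.0
```

```bash
python3 -m handwheel '[{"delta_pos":[0,0,-0.06],"dr":[0,0,0]},{"delta_pos":[0,0,0],"dr":[0,0,0]},{"delta_pos":[0,0,0],"dr":[0,0,0]}]'
python3 -m handwheel '[{"delta_pos":[0,0,0],"dr":[0,0,0]},{"delta_pos":[0,0,0],"dr":[0,0,0]},{"delta_pos":[0,0,0],"dr":[0,0,0]},{"delta_pos":[0,0,1],"dr":[0,0,0]},{"delta_pos":[0,0,1],"dr":[0,0,0]},{"delta_pos":[0,0,1],"dr":[0,0,0]},{"delta_pos":[-0.4,-1,0],"dr":[0,0,0]},{"delta_pos":[-0.4,-1,0],"dr":[0,0,0]},{"delta_pos":[-0.4,-1,0],"dr":[0,0,0]},{"delta_pos":[-0.4,-1,0],"dr":[0,0,0]}]' 0.1
python3 -m handwheel '[{"delta_pos":[0,-1,0],"dr":[0,0,0]},{"delta_pos":[0,-1,0],"dr":[0,0,0]},{"delta_pos":[0,-1,0],"dr":[0,0,0]},{"delta_pos":[0,-1,0],"dr":[0,0,0]},{"delta_pos":[0,-1,0],"dr":[0,0,0]},{"delta_pos":[0,-1,0],"dr":[0,0,0]},{"delta_pos":[0,-1,0],"dr":[0,0,0]},{"delta_pos":[0,-1,0],"dr":[0,0,0]},{"delta_pos":[0,0,0],"dr":[0,0,0]},{"delta_pos":[0,0,0],"dr":[0,0,0]}]'
python3 -c "
from ov import *
t=grab_frame('top')[...,::-1];s=grab_frame('side')[...,::-1]
r=lambda f,x0,y0,x1,y1,w,h:cv2.resize(f[y0:y1,x0:x1],(w,h),interpolation=cv2.INTER_CUBIC)
a=np.hstack([r(t,130,170,270,270,420,300),r(s,240,100,340,200,300,300)])
b=np.hstack([r(t,200,180,270,230,420,300),r(s,265,145,305,185,300,300)])
cv2.imwrite('pics/fin.png',np.vstack([a,b]))"
```

```text
t: 74.3
eef_pos: [0.5477, 0.1113, 0.1395]
ee_rot: [-3.141, 0.001, -2.58]
force: [-0.3, 4.0, 4.5]
width: 0.0121
gripper_force: 40.0
t: 75.3
eef_pos: [0.4982, -0.0102, 0.228]
ee_rot: [-3.142, -0.001, -2.581]
force: [0.8, -1.0, 0.3]
width: 0.0391
gripper_force: 0.0
t: 76.3
eef_pos: [0.4986, -0.2495, 0.2276]
ee_rot: [3.141, -0.001, -2.583]
force: [-0.3, 1.5, 0.0]
width: 0.0391
gripper_force: 0.0
```

View pics/fin.png

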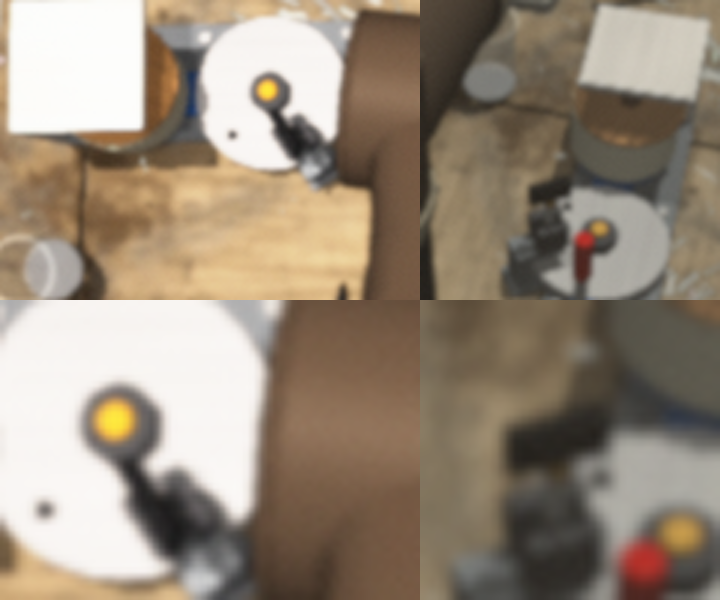

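The pot is parked under the shield with the lid on. The tee is down and radial as at the start, and it stopped at the home height.

```bash
python3 -c "
from station import *
print(job_done())"
```

```text
the job is handed in; nothing more can be done
None
```

The job is handed in: all four brown corks are in the pot with the lid seated, the pot is parked under the shield with the plunger fully home, and the beaker, jar and tape were left alone (about 76 s on the robot's clock; no verdict was returned).

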